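# Set the star-wheel adjuster of a drum brake

### The arm

A 7-joint arm with a two-finger parallel gripper is mounted at the origin on a cart in front of the work surface, level with it; the furniture and walls round the work are solid. World frame = base frame: x ahead of the robot, y to its left, z up, the work surface at z = 0. Lengths are in m, angles in rad, forces in N, time in s.
With the tool pointing down it reaches from about 0.4 to 0.85 m from the base axis. Payload 4.5 kg.
Tool frame: the origin (TCP) lies on the centre line of the jaws, within the pads' length; the fingertips stand 11 mm ahead of it and the grasp point (between the pads) lies 8 mm behind it; z points along the fingers, x is the direction in which the jaws open and shut, and the axes are right-handed (so a half turn about z gives the same grasp; the last joint's range is limited). The gripper opens to 88 mm and grips with 3 to 60 N. Pads are 18 mm wide; open, the fingers measure 123 mm over their backs; the gripper's body (75 mm by 187 mm) begins 45 mm behind the grasp point.
Start: joints at [-1.15, 0.689, -0.195, 1.565, 0.157, 0.902, -0.215], TCP at [0.236, 0.579, 0.25] pointing down, gripper open.
Joint ranges: [-3.01, 3.01], [-0.46, 2.08], [-1.47, 1.51], [0.13, 2.56], [-1, 4.14], [0.04, 2.09], [-2.66, 2.66]. Speed limits (rad/s): [2.57, 2.57, 3.14, 3.14, 3.14, 3.14, 3.14].

### API

Orientations are given as a unit quaternion [x, y, z, w].
In Python, from plant import r, vision, order, nets gives the robot as it stands.
- The arm moves only by the tool send_rows, never from a script. Its argument "series" is a list of rows, each an object with "delta_pos": the shift along the tool's x, y, z in cm, a list of three; "turn": the turn about the tool's z in degrees; "jaw": the closure, from 0 (fully open) to 1 (shut). In form: [{"delta_pos": [x, y, z], "turn": turn, "jaw": jaw}, ...]. A call has 1 to 8 rows; each row is the pose to reach, as a shift and turn from the pose commanded when the call began, along the tool's axes at that moment; what a row does not reach only later rows make up. A row lasts 1/12 s, in which the tool goes at most 41.7 mm and 7.16 degrees, less where a joint would pass 70% of its speed; a pose out of reach is approached as far as the arm can. A call with a gripper value outside its range is refused whole. The fingers move at their own pace and stop on an object; "force" is the grip in N (left out, the last holds). Time passes only in rows, so rows that repeat a pose let the fingers close. It gives the time, the measured TCP pose, the force and the opening at its end, in the units of the state.
- r.get_state(): the state, without advancing time (a new reading comes with each control period).
- vision.snapshot(name): name is "side" or "top" or "wrist"; returns the picture (480x640x3 uint8, blue, green, red); there is no depth.
- vision.camera_params(name): a dict with "intrinsics" (3x3 intrinsics, pixels), "extrinsics" (4x4, takes a point from world to camera coordinates). Camera axes: x right, y down, z forward; pixel columns grow to the right and rows downward; lengths in m; the calibration is good to about 2 mm. The wrist camera is an equidistant fisheye: a pixel r from the principal point sees the ray r / f radians off the axis. A picture is of the moment at which its call begins: read the wrist's pose just before it. camera_params takes no time and is no camera call; for the wrist camera it gives the pose at the moment of the call.
- order.finish_job(): hands the job in, once; it reports no verdict.
Trained networks look in the newest picture that a camera, given by its name, has taken for a name from the list of things; names that differ only in an ending like _2 or _b are one class to them, and where a whole thing is asked for, a point or a joint stands for the part that bears it (a point fixed in the world has none). Each returns a list of dicts, best first, with "score" (0 to 1); they miss things now and then, are a little off and sometimes report something else, mostly with a low value. They report only what shows in the picture. A call takes as long as a camera call.
- nets.boxes_of(camera, label): "location" ([row, column] as shares, 0 to 1, of the picture: columns of its width, rows of its height, amid what is visible of it).
- nets.trace(camera, label): "region" (480x640 bool, what is visible of it) and "location" ([row, column] as shares, 0 to 1, of the picture: columns of its width, rows of its height, amid what is visible of it).
The state is a dict: "clock": time; "q": joint angles; "qd": joint speeds; "joint_torque": joint torques, N m; "tool_pos": TCP position; "eef_rot": TCP orientation; "contact_force": force on the tool from outside, world axes, zero at the start; "moment": the same for the moment, N m; "opening": opening from 0.0 (shut) to 1.0 (fully open).
Only numpy, scipy, OpenCV 4.12 (cv2) and the standard library are available. Lean on these libraries where they do the work, as an engineer would, in place of code of your own. Each camera call takes 0.05 s, during which the arm holds its last target.

### The job

Take the orange-handled adjusting tool from its wooden stand, reach through the slot in the brake's green backing plate and lever the star wheel round tooth by tooth, the way the yellow arrow points, until the shoes bind and it will turn no further; then back it off by one tooth. Work by feel and gently, never leaning more than about 15 N on the brake, hang the tool back in its stand, fully down, and leave the round tin and the file alone.

Things in the scene. Friction and masses are not known exactly. Their poses are not given: they have to be found in the camera images.
- drum: Drum brake, fixed to the bench: round dark drum 210 mm across, 90 mm high, green backing plate (3 mm) uppermost. Origin on the bench under its middle, z up. The access slot's centre is at x 0, y -55 mm, z +90 mm of it. A steel hub boss, 54 mm across and 12 mm high, stands on the plate's middle, a 10 mm high aluminium block 62 mm along +y from there.
- slot (a point): Centre of the access slot at the plate's top face; axes as the drum's. The slot is 15 mm wide (x) and 30 mm long (y). A flat yellow arrow beside it points along +y, the way the teeth under the slot must travel to take the brake up; -y backs it off. The wheel's axle runs along x, 33 mm straight below this point; tooth crests pass 7 mm below it.
- star_wheel (a joint): Angle of the brass star wheel, rad, grows as teeth under the slot move +y; its zero tells neither where teeth stand nor where the shoes bind. 10 teeth (0.628 rad each), crest radius 26 mm, gap bottoms 14 mm, teeth 4 mm thick, 16 mm wide. Stiff: 4 to 6 N at the teeth; stays where left; stops dead when the shoes bind, 2 to 3.5 teeth from the start.
- adjuster_grip (a point): Centre of the loose adjusting tool's handle: orange block 26 (x) x 24 (y) x 64 mm high. z points from blade up to handle. Below it a 22 x 20 x 6 mm dark collar, then the flat steel blade, 68 mm long, 9 mm wide (x), 4 mm thick (y), 2.5 mm thick in its last 16 mm. To drive the wheel the blade's flat faces (its y) face along the slot's y.
- adjuster_tip (a point): Tip of that tool's blade, on its centre line, 106 mm below the handle's centre; same axes.
- adjuster: The same adjusting tool, 0.09 kg, as a whole; origin at the blade's tip, z up towards the handle.
- stand_hole (a point): Centre of the hole's mouth in the top of the wooden stand (fixed block 75 x 75 x 80 mm), z up. Hole 14 mm (x) by 10 mm (y), 74 mm deep, mouth chamfered 4 mm. The tool hangs in it by its collar, blade down, axes in line with the stand's: tip 68 mm below the mouth, handle centre 38 mm above it.
- tin: Loose round lidded tin, white, 68 mm across, 42 mm high; origin at the centre of its underside. Leave it alone.
- file: Loose flat file with a red handle, lying, 25 x 321 x 26 mm, long along its y; origin at the centre of its underside. Leave it alone.

How it is judged:
By the outcome, as a careful person would: the job done as asked, in the order asked, and still so for the second after the job is handed in, with the robot touching nothing.
It also fails if it takes over 72 s, if anything falls off the work surface, if the arm or the gripper's body presses on something with over 40 N, if the wrist force passes 120 N, or if a joint passes its speed limit or range.

## Working session

There is one attempt and no reset: what is moved stays moved. The work goes in short steps, Python scripts to look and compute and a tool call to move; the robot and the scene stay as the last step left them, time stands still between calls to the robot, and variables do not carry over. Pictures are saved under pics/ and viewed, and the job is handed in when it is done.

Besides the shell and the picture viewer there is one more tool, called after "Call:" as name(argument=value, ...), one argument or row to a line, values as JSON. send_rows: Moves the arm, as the interface text tells. Its arguments: {"type":"object","properties":{"series":{"type":"array"},"force":{"type":"number"}},"required":["series"]}

```bash
mkdir -p pics; ls
python3 - <<'E'
from plant import r, vision, order, nets
import cv2,numpy as np
print(r.get_state())
for n in ["side","top","wrist"]:
    im=vision.snapshot(n); cv2.imwrite(f"pics/a_{n}.png",im)
    p=vision.camera_params(n); print(n,p)
    for l in ["drum","slot","adjuster_grip","adjuster","stand_hole","tin","file","star_wheel"]:
        if n=="wrist": continue
        o=nets.boxes_of(n,l); print(l,[(round(a["score"],2),np.round(np.array(a["location"])*[480,640],1)) for a in o[:2]])
print(r.get_state()["clock"])
E
```

```text
pics
{'clock': 0.0, 'q': array([-1.15022544,  0.68996879, -0.19449413,  1.56633887,  0.15730147,
        0.90246593, -0.21510756]), 'qd': array([-0.00057476, -0.00120998,  0.00131894, -0.00056245,  0.00053186,
       -0.0007806 , -0.00112505]), 'joint_torque': array([ 1.64586240e-04, -5.27544415e+01, -1.26711231e+00, -1.53428614e+01,
       -5.27288276e-02,  6.57841578e-03,  1.53730803e-04]), 'tool_pos': array([0.23557678, 0.57825527, 0.24892035]), 'eef_rot': array([ 8.29801622e-01,  5.58057762e-01, -7.01513823e-04,  5.56478324e-04]), 'contact_force': array([ 0.14920146, -0.18732986, -0.66364573]), 'moment': array([-0.03289098,  0.00843876,  0.02574804]), 'opening': 1.0020770094721163}
side {'intrinsics': array([[621.56980133,   0.        , 319.04057435],
       [  0.        , 621.56980133, 240.21212012],
       [  0.        ,   0.        ,   1.        ]]), 'extrinsics': array([[ 0.92578679, -0.37769666, -0.01624954, -0.50727602],
       [-0.15380666, -0.3370401 , -0.92884201,  0.18474453],
       [ 0.34534378,  0.86240895, -0.37011954,  1.35696307],
       [ 0.        ,  0.        ,
[... 845 characters left out ...]
. , 323.6]))]
adjuster_grip [(0.44, array([289.8, 420. ]))]
adjuster [(0.72, array([289.7, 422. ]))]
stand_hole [(0.58, array([289.3, 414.7]))]
tin [(0.98, array([287.9, 212.1]))]
file [(0.83, array([231.2, 456.4]))]
star_wheel [(0.38, array([245.3, 344.1]))]
wrist {'intrinsics': array([[371.64829954,   0.        , 321.99191926],
       [  0.        , 371.64829954, 243.17583627],
       [  0.        ,   0.        ,   1.        ]]), 'extrinsics': array([[ 0.37705034,  0.92619216, -0.00105891, -0.6243034 ],
       [ 0.88636342, -0.36050403,  0.29051116, -0.04028722],
       [ 0.26868742, -0.11047591, -0.95687102,  0.38992469],
       [ 0.        ,  0.        ,  0.        ,  1.        ]])}
0.95
```

View pics/a_side.png

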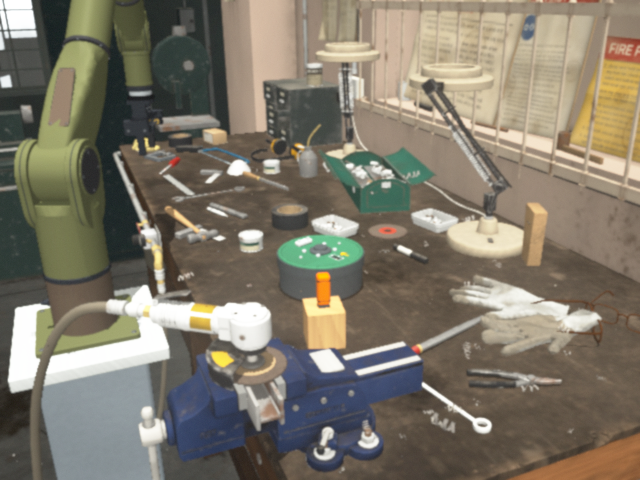

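View pics/a_top.png

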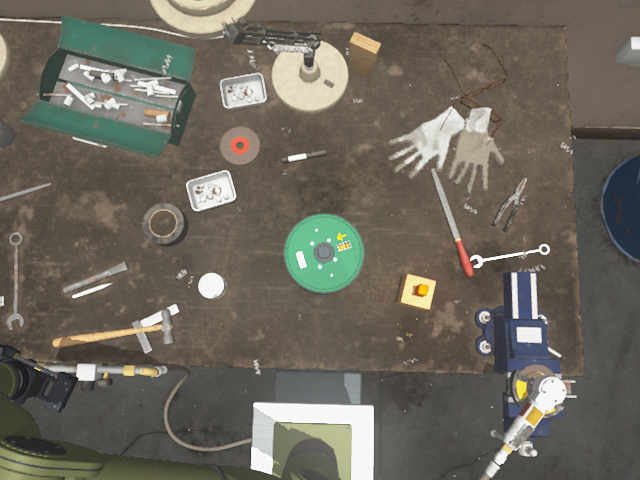

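View pics/a_wrist.png

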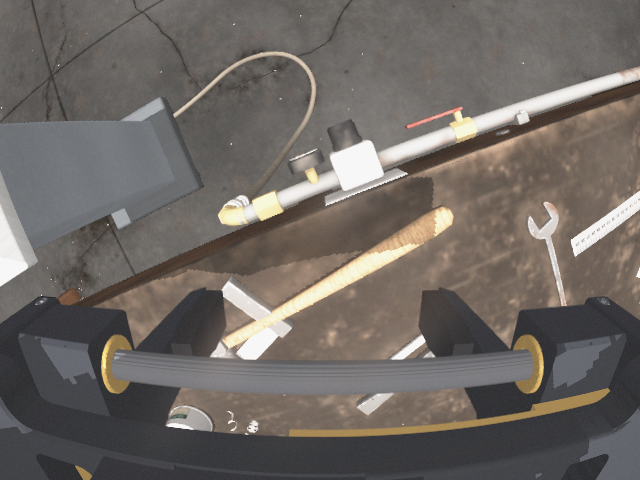

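The side and top pictures show the drum at (253,323) in the top view, with the slot and yellow arrow to its upper right at about (245,343). The stand and orange tool are at (290,420), the tin at (287,212) and the file at about (230,456). I'll zoom in next.

```bash
cat > h.py <<'E'
import numpy as np,cv2
def ray(P,uv):
    K,E=P["intrinsics"],P["extrinsics"]
    d=np.linalg.inv(K)@np.array([uv[0],uv[1],1.]); R=E[:3,:3]; return -R.T@E[:3,3], R.T@d
def onz(P,uv,z):
    c,d=ray(P,uv); return c+d*(z-c[2])/d[2]
def proj(P,X):
    K,E=P["intrinsics"],P["extrinsics"]; p=E[:3,:3]@np.asarray(X)+E[:3,3]; p=K@p; return p[:2]/p[2]
def projw(P,X):
    K,E=P["intrinsics"],P["extrinsics"]; p=E[:3,:3]@np.asarray(X)+E[:3,3]
    th=np.arctan2(np.hypot(p[0],p[1]),p[2]); n=np.hypot(p[0],p[1]); return K[:2,2]+K[0,0]*th*p[:2]/n
def rayw(P,uv):
    K,E=P["intrinsics"],P["extrinsics"]; v=(np.array(uv)-K[:2,2])/K[0,0]; th=np.hypot(*v)
    d=np.r_[v/th*np.sin(th),np.cos(th)]; R=E[:3,:3]; return -R.T@E[:3,3], R.T@d
def onzw(P,uv,z):
    c,d=rayw(P,uv); return c+d*(z-c[2])/d[2]
E
python3 - <<'E'
import cv2,numpy as np
from h import *
from plant import vision
im=cv2.imread("pics/a_top.png")
a=cv2.resize(im[205:300,275:371],(0,0),fx=6,fy=6,interpolation=cv2.INTER_CUBIC)
cv2.imwrite("pics/z_drum.png",a)
a=cv2.resize(im[255:320,380:460],(0,0),fx=8,fy=8,interpolation=cv2.INTER_CUBIC)
cv2.imwrite("pics/z_stand.png",a)
P=vision.camera_params("top");S=vision.camera_params("side")
print("drum",onz(P,(322.7,255.4),.09),"stand",onz(P,(418,291),.08),"tool",onz(P,(422,289.7),.15))
E
```

```text
drum [ 0.53519345 -0.0184512   0.09      ] stand [ 0.44949326 -0.26654683  0.08      ] tool [ 0.44774648 -0.26367163  0.15      ]
```

View pics/z_drum.png

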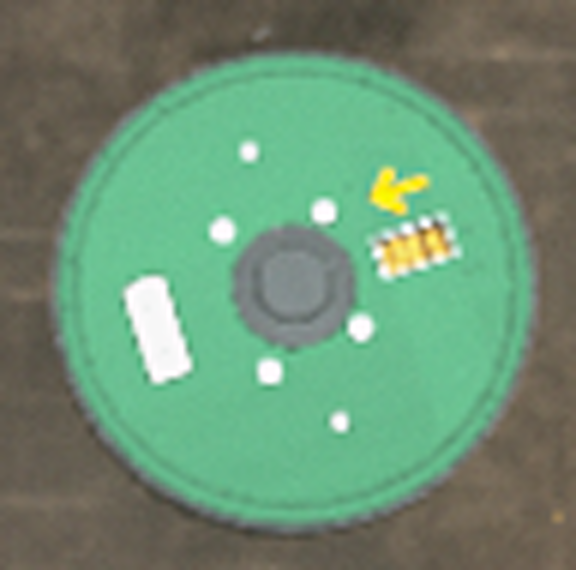

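View pics/z_stand.png

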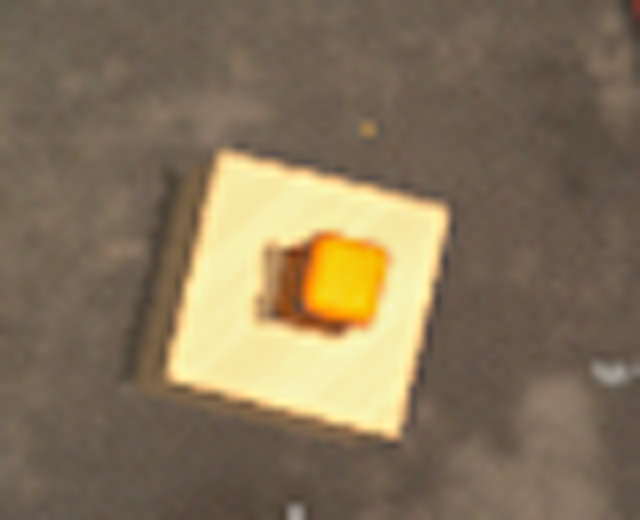

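Run:
```python
import cv2,numpy as np
from h import *
from plant import vision,r
from scipy.spatial.transform import Rotation as Ro
P=vision.camera_params("top");S=vision.camera_params("side")
def zd(p,o,f): return ((p[0]+.5)/f-.5+o[0],(p[1]+.5)/f-.5+o[1])
d=onz(P,zd((297,290),(275,205),6),.09); s=onz(P,zd((415,247),(275,205),6),.09); b=onz(P,zd((158,330),(275,205),6),.1)
ar=[onz(P,zd(q,(275,205),6),.09) for q in [(430,180),(368,200)]]
hub=onz(P,zd((295,285),(275,205),6),.102)
for n,v in dict(d=d,s=s,b=b,hub=hub).items(): print(n,v)
print("dist",np.linalg.norm(s-d),np.linalg.norm((b-d)[:2]),"ang y",np.degrees(np.arctan2(*(b-s)[[1,0]])),np.degrees(np.arctan2(*(ar[1]-ar[0])[[1,0]])))
c=np.array([onz(P,zd(q,(380,255),8),.08) for q in [(220,150),(448,207),(402,438),(165,382)]])
print("stand",c.mean(0)); 
for i in range(4):
    e=c[(i+1)%4]-c[i]; print(np.linalg.norm(e),np.degrees(np.arctan2(e[1],e[0])))
t=onz(P,zd((346,280),(380,255),8),.15);print("tool top",t)
print("side proj stand",proj(S,c.mean(0)),"drum hub",proj(S,hub),"tool top c",proj(S,[*c.mean(0)[:2],.15]))
st=r.get_state();R=Ro.from_quat(st["eef_rot"]).as_matrix();print(R)
im=cv2.imread("pics/a_side.png");cv2.imwrite("pics/z_side.png",cv2.resize(im[225:355,265:375],(0,0),fx=4.6,fy=4.6,interpolation=cv2.INTER_CUBIC))
```

```text
d [ 0.54178392 -0.02188817  0.09      ]
s [ 0.56179221 -0.07259788  0.09      ]
b [0.52164402 0.03722712 0.1       ]
hub [ 0.54219134 -0.02104405  0.102     ]
dist 0.05451428125649355 0.06245183868934395 ang y 110.08064786463008 109.4211168637893
stand [ 0.44879223 -0.26693207  0.08      ]
0.07553460436098132 -102.85931651107822
0.07623863153413798 168.22603674370455
0.07761017194235804 78.04359498875641
0.07745044051747603 -13.319334673647536
tool top [ 0.44812926 -0.26565712  0.15      ]
side proj stand [322.87744848 305.42850534] drum hub [319.44500355 245.93485979] tool top c [322.38193849 273.84860698]
[[ 3.77240908e-01  9.26115164e-01  3.23290215e-06]
 [ 9.26115163e-01 -3.77240908e-01  4.06714377e-05]
 [ 3.88860181e-05 -1.23488904e-05 -9.99999999e-01]]
```

View pics/z_side.png

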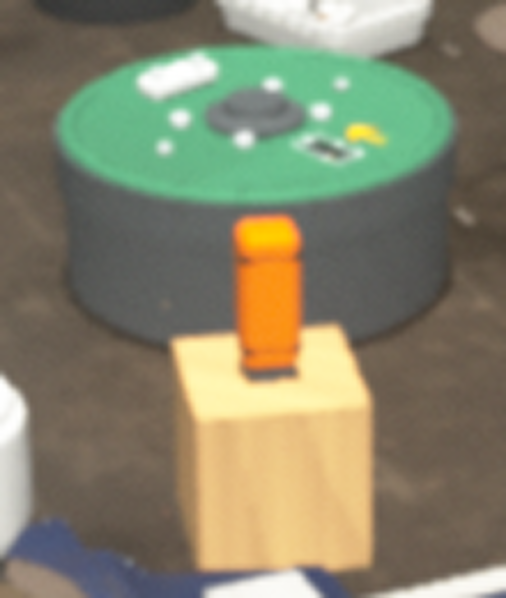

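```bash
cat >> h.py <<'E'
from scipy.spatial.transform import Rotation as Ro
def plan(st,xyz,jawdeg=None):
    R=Ro.from_quat(st["eef_rot"]).as_matrix(); d=R.T@(np.array(xyz)-st["tool_pos"])*100
    a=np.degrees(np.arctan2(R[1,0],R[0,0])); t=0 if jawdeg is None else (a-jawdeg+90)%180-90
    print("clk",round(st["clock"],2),"delta cm",np.round(d,2),"jaw ang",round(a,2),"turn",round(t,2),"F",np.round(st["contact_force"],2),"open",round(st["opening"],3),"pos",np.round(st["tool_pos"],4))
E
python3 - <<'E'
from plant import r
from h import *
plan(r.get_state(),[.5,.2,.33],77.5)
E
```

```text
clk 0.95 delta cm [-25.12  38.76  -8.03] jaw ang 67.84 turn -9.66 F [ 0.59  0.05 -0.28] open 0.996 pos [0.2358 0.5788 0.2497]
```

Call:
send_rows(
  series=[
    {"delta_pos":[-25,38.8,-8],"turn":-9.7,"jaw":0},
    {"delta_pos":[-25,38.8,-8],"turn":-9.7,"jaw":0},
    {"delta_pos":[-25,38.8,-8],"turn":-9.7,"jaw":0},
    {"delta_pos":[-25,38.8,-8],"turn":-9.7,"jaw":0},
    {"delta_pos":[-25,38.8,-8],"turn":-9.7,"jaw":0},
    {"delta_pos":[-25,38.8,-8],"turn":-9.7,"jaw":0},
    {"delta_pos":[-25,38.8,-8],"turn":-9.7,"jaw":0},
    {"delta_pos":[-25,38.8,-8],"turn":-9.7,"jaw":0},
  ],
)

```text
clock: 1.62
tool_pos: [0.4253, 0.3081, 0.3072]
eef_rot: [0.78, 0.626, 0.0, 0.0]
contact_force: [0.6, 0.7, 0.5]
opening: 1.004
```

Run:
```python
from plant import r
from h import *
plan(r.get_state(),[.445,-.2,.30],77.5)
```

```text
clk 1.62 delta cm [-49.19  12.89   0.71] jaw ang 77.55 turn 0.05 F [0.65 0.74 0.48] open 1.004 pos [0.4253 0.3081 0.3072]
```

Call:
send_rows(
  series=[
    {"delta_pos":[-49,13,0],"turn":0,"jaw":0},
    {"delta_pos":[-49,13,0],"turn":0,"jaw":0},
    {"delta_pos":[-49,13,0],"turn":0,"jaw":0},
    {"delta_pos":[-49,13,0],"turn":0,"jaw":0},
    {"delta_pos":[-49,13,0],"turn":0,"jaw":0},
    {"delta_pos":[-49,13,0],"turn":0,"jaw":0},
    {"delta_pos":[-49,13,0],"turn":0,"jaw":0},
    {"delta_pos":[-49,13,0],"turn":0,"jaw":0},
  ],
)

```text
clock: 2.28
tool_pos: [0.4381, -0.025, 0.307]
eef_rot: [0.78, 0.626, 0.0, 0.0]
contact_force: [1.5, 0.6, 0.1]
opening: 0.999
```

Run:
```python
from plant import r
from h import *
plan(r.get_state(),[.445,-.2,.28],77.5)
```

```text
clk 2.28 delta cm [-16.94   4.44   2.7 ] jaw ang 77.55 turn 0.05 F [1.52 0.56 0.07] open 0.999 pos [ 0.4381 -0.025   0.307 ]
```

Call:
send_rows(
  series=[
    {"delta_pos":[-17,4.4,2.7],"turn":0,"jaw":0},
    {"delta_pos":[-17,4.4,2.7],"turn":0,"jaw":0},
    {"delta_pos":[-17,4.4,2.7],"turn":0,"jaw":0},
    {"delta_pos":[-17,4.4,2.7],"turn":0,"jaw":0},
    {"delta_pos":[-17,4.4,2.7],"turn":0,"jaw":0},
    {"delta_pos":[-17,4.4,2.7],"turn":0,"jaw":0},
    {"delta_pos":[-17,4.4,2.7],"turn":0,"jaw":0},
  ],
)

```text
clock: 2.87
tool_pos: [0.4445, -0.1982, 0.2795]
eef_rot: [0.78, 0.626, 0.0, -0.0]
contact_force: [-1.1, 1.0, 0.1]
opening: 0.999
```

Run:
```python
from plant import r,vision
from h import *
P=vision.camera_params("wrist");im=vision.snapshot("wrist");cv2.imwrite("pics/w1.png",im)
E=P["extrinsics"];print("cam",-E[:3,:3].T@E[:3,3])
plan(r.get_state(),[.448,-.266,.28],77.5)
```

```text
cam [ 0.37137622 -0.18241596  0.4139608 ]
clk 2.92 delta cm [-6.68  1.79 -0.03] jaw ang 77.64 turn 0.14 F [-0.39 -0.   -0.8 ] open 0.997 pos [ 0.4448 -0.1969  0.2798]
```

View pics/w1.png

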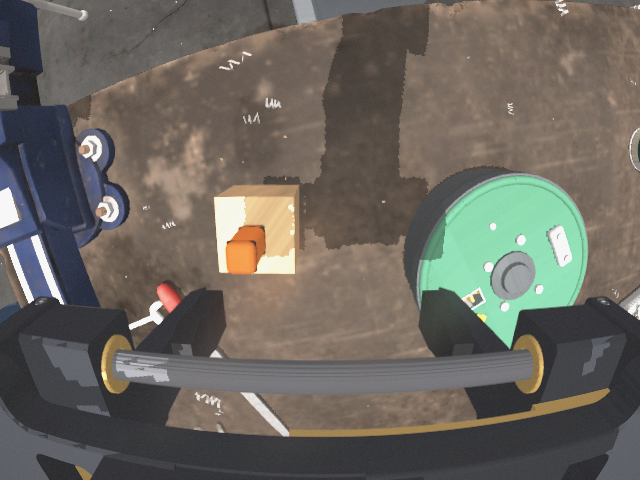

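Run:
```python
from plant import r,vision
from h import *
im=cv2.imread("pics/w1.png");
cv2.imwrite("pics/w1z.png",cv2.resize(im[170:290,200:320],(0,0),fx=5,fy=5,interpolation=cv2.INTER_CUBIC))
P=vision.camera_params("wrist")
print(projw(P,[.448,-.266,.15]),projw(P,[.4488,-.2669,.08]))
```

```text
[235.53726009 258.89692811] [251.08752586 235.41538526]
```

View pics/w1z.png

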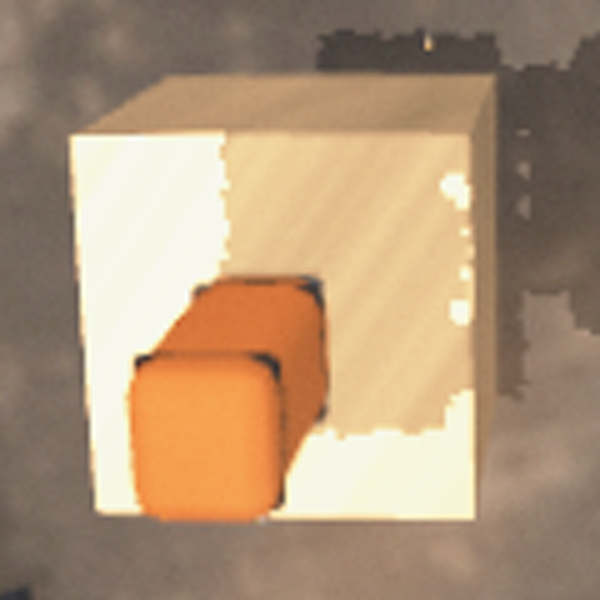

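Run:
```python
from plant import r,vision
from h import *
P=vision.camera_params("wrist")
a=np.array
z=lambda p:((p[0]+.5)/5-.5+200,(p[1]+.5)/5-.5+170)
print("tool",onzw(P,(241.6,256.6),.15))
c=a([onzw(P,z(q),.08) for q in [(70,133),(472,133),(475,518),(97,513)]]);print(c.mean(0))
for i in range(4):
    e=c[(i+1)%4]-c[i]; print(np.linalg.norm(e),np.degrees(np.arctan2(e[1],e[0])))
t=[z(q) for q in [(133,352),(280,355),(285,515),(148,520)]]
c=a([onzw(P,q,.15) for q in t]);print(c.mean(0))
for i in range(4):
    e=c[(i+1)%4]-c[i]; print(np.linalg.norm(e),np.degrees(np.arctan2(e[1],e[0])))
plan(r.get_state(),[.448,-.264,.20],77.5)
```

```text
tool [ 0.44720924 -0.26077502  0.15      ]
[ 0.44957563 -0.26382681  0.08      ]
0.0758955129172629 76.74568961602748
0.07508681989040962 -13.108166230319426
0.07553079669195437 -102.5860385203352
0.07596958662843166 167.1690805862063
[ 0.44750702 -0.26074662  0.15      ]
0.022844151413693507 76.39315375369324
0.025729378717998855 -13.84594663975554
0.022013113273509688 -99.49012507064252
0.027320593799752137 168.03013796053418
clk 2.92 delta cm [-6.49  1.75  7.97] jaw ang 77.64 turn 0.14 F [-0.39 -0.   -0.8 ] open 0.997 pos [ 0.4448 -0.1969  0.2798]
```

Call:
send_rows(
  series=[
    {"delta_pos":[-6.6,1.8,7],"turn":0.4,"jaw":0.3},
    {"delta_pos":[-6.6,1.8,7],"turn":0.4,"jaw":0.3},
    {"delta_pos":[-6.6,1.8,7],"turn":0.4,"jaw":0.3},
    {"delta_pos":[-6.6,1.8,7],"turn":0.4,"jaw":0.3},
    {"delta_pos":[-6.6,1.8,7],"turn":0.4,"jaw":0.3},
  ],
)

```text
clock: 3.33
tool_pos: [0.4484, -0.2647, 0.2099]
eef_rot: [0.781, 0.624, 0.0, -0.001]
contact_force: [0.5, 0.5, 0.7]
opening: 0.701
```

Run:
```python
from plant import r,vision
from h import *
plan(r.get_state(),[.4485,-.2645,.20],77.1)
P=vision.camera_params("wrist");im=vision.snapshot("wrist");cv2.imwrite("pics/w2.png",im)
plan(r.get_state(),[.4485,-.2645,.20],77.1)
im=vision.snapshot("side");cv2.imwrite("pics/s2.png",cv2.resize(im[150:350,200:450],(0,0),fx=3,fy=3))
plan(r.get_state(),[.4485,-.2645,.20],77.1)
```

```text
clk 3.33 delta cm [0.02 0.01 0.99] jaw ang 77.25 turn 0.15 F [0.53 0.54 0.7 ] open 0.701 pos [ 0.4484 -0.2647  0.2099]
clk 3.38 delta cm [-0.02 -0.05  1.06] jaw ang 77.32 turn 0.22 F [ 0.29 -0.04  0.21] open 0.7 pos [ 0.449  -0.2644  0.2106]
clk 3.43 delta cm [-0.02 -0.07  1.1 ] jaw ang 77.34 turn 0.24 F [ 0.53 -0.13 -0.12] open 0.702 pos [ 0.4492 -0.2645  0.211 ]
```

View pics/w2.png

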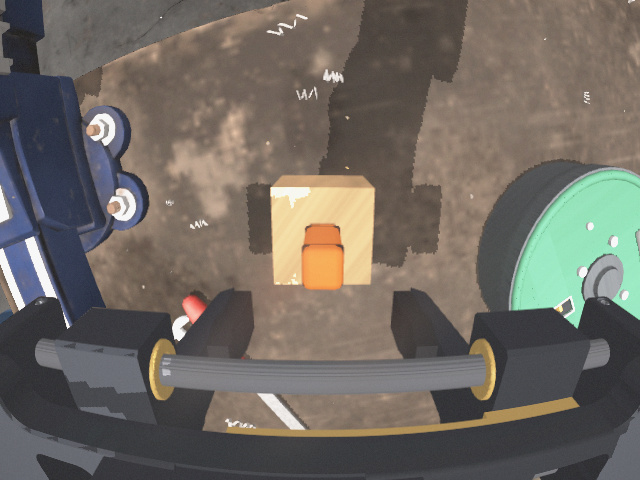

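View pics/s2.png

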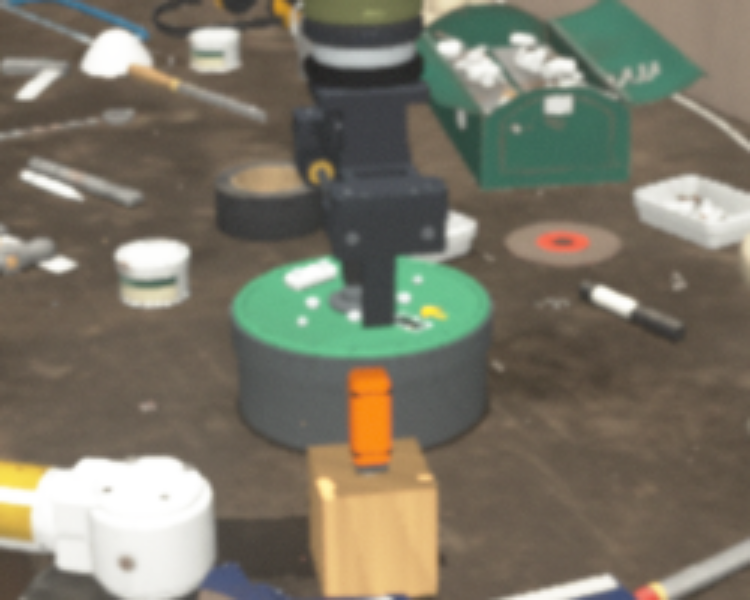

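Run:
```python
from plant import r,vision
from h import *
P=vision.camera_params("wrist")
for q in [(322.5,245),(322.5,290),(322.5,267)]: print(onzw(P,q,.15))
for q in [(272,187),(374,186),(372,285),(273,283)]: print(onzw(P,q,.08))
S=[plan(r.get_state(),[.4485,-.2645,.102],77.1) for i in range(1)]
```

```text
[ 0.43510323 -0.26149819  0.15      ]
[ 0.46152552 -0.2674157   0.15      ]
[ 0.44771813 -0.26432377  0.15      ]
[ 0.40555269 -0.29217934  0.08      ]
[ 0.42096154 -0.22008476  0.08      ]
[ 0.49677684 -0.23558815  0.08      ]
[ 0.47819062 -0.31057915  0.08      ]
clk 3.43 delta cm [-0.03 -0.09 10.9 ] jaw ang 77.34 turn 0.24 F [ 0.53 -0.13 -0.12] open 0.702 pos [ 0.4492 -0.2645  0.211 ]
```

Call:
send_rows(
  series=[
    {"delta_pos":[0,0,4],"turn":0,"jaw":0.3},
    {"delta_pos":[0,0,7.5],"turn":0,"jaw":0.3},
    {"delta_pos":[0,0,9.5],"turn":0,"jaw":0.3},
    {"delta_pos":[0,0,10.5],"turn":0,"jaw":0.3},
    {"delta_pos":[0,0,10.8],"turn":0,"jaw":0.5},
    {"delta_pos":[0,0,10.8],"turn":0,"jaw":0.6},
    {"delta_pos":[0,0,10.8],"turn":0,"jaw":0.68},
  ],
  force=10,
)

```text
clock: 4.02
tool_pos: [0.4491, -0.2668, 0.1031]
eef_rot: [0.782, 0.624, 0.001, 0.001]
contact_force: [-0.3, -0.2, 0.1]
opening: 0.493
```

Call:
send_rows(
  series=[
    {"delta_pos":[0,0,0],"turn":0,"jaw":1},
    {"delta_pos":[0,0,0],"turn":0,"jaw":1},
    {"delta_pos":[0,0,0],"turn":0,"jaw":1},
    {"delta_pos":[0,0,0],"turn":0,"jaw":1},
  ],
  force=20,
)

```text
clock: 4.35
tool_pos: [0.4485, -0.267, 0.1025]
eef_rot: [0.782, 0.623, 0.001, 0.001]
contact_force: [0.4, 1.1, 6.4]
opening: 0.269
```

Run:
```python
from plant import r,vision
from h import *
plan(r.get_state(),[.4485,-.2645,.102],77.1)
im=vision.snapshot("side");cv2.imwrite("pics/s3.png",cv2.resize(im[150:350,200:450],(0,0),fx=3,fy=3))
im=vision.snapshot("wrist");cv2.imwrite("pics/w3.png",im)
plan(r.get_state(),[.4485,-.2645,.102],77.1)
```

```text
clk 4.35 delta cm [ 0.24 -0.06  0.05] jaw ang 77.14 turn 0.04 F [0.42 1.14 6.44] open 0.269 pos [ 0.4485 -0.267   0.1025]
clk 4.45 delta cm [ 0.24 -0.06  0.05] jaw ang 77.14 turn 0.04 F [-0.67  0.91  7.71] open 0.268 pos [ 0.4485 -0.267   0.1025]
```

View pics/s3.png

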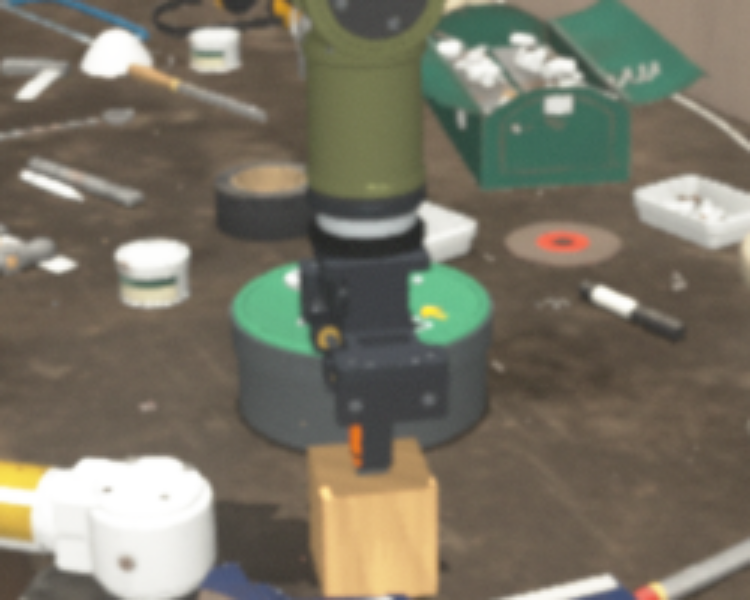

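View pics/w3.png

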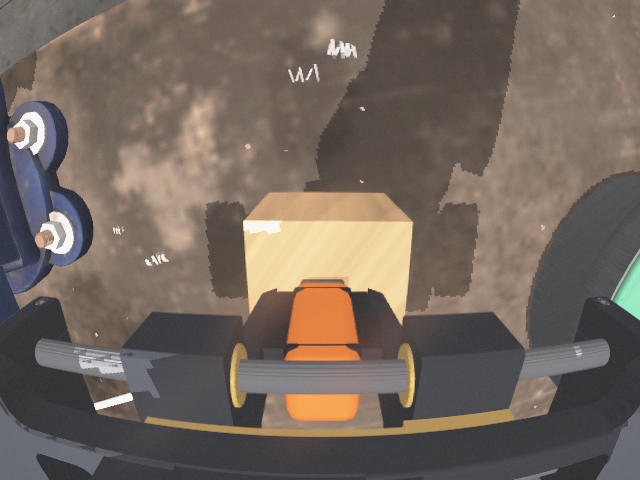

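Call:
send_rows(
  series=[
    {"delta_pos":[0,0,0],"turn":0,"jaw":1},
    {"delta_pos":[0,0,-0.2],"turn":0,"jaw":1},
    {"delta_pos":[0,0,-0.6],"turn":0,"jaw":1},
  ],
  force=45,
)

```text
clock: 4.7
tool_pos: [0.4475, -0.2668, 0.1076]
eef_rot: [0.782, 0.623, -0.0, -0.0]
contact_force: [0.8, 0.3, -0.8]
opening: 0.269
```

Call:
send_rows(
  series=[
    {"delta_pos":[0,0,-2],"turn":0,"jaw":1},
    {"delta_pos":[0,0,-5],"turn":0,"jaw":1},
    {"delta_pos":[0,0,-8],"turn":0,"jaw":1},
    {"delta_pos":[0,0,-11],"turn":0,"jaw":1},
    {"delta_pos":[0,0,-12],"turn":0,"jaw":1},
    {"delta_pos":[0,0,-12],"turn":0,"jaw":1},
  ],
)

```text
clock: 5.2
tool_pos: [0.4492, -0.2678, 0.2305]
eef_rot: [0.782, 0.623, 0.001, 0.003]
contact_force: [0.5, -0.2, -0.8]
opening: 0.269
```

Run:
```python
from plant import r,vision
from h import *
plan(r.get_state(),[.561,-.073,.225],110)
im=vision.snapshot("side");cv2.imwrite("pics/s4.png",cv2.resize(im[150:350,200:450],(0,0),fx=3,fy=3))
im=vision.snapshot("wrist");cv2.imwrite("pics/w4.png",im)
plan(r.get_state(),[.561,-.073,.225],110)
```

```text
clk 5.2 delta cm [21.48  6.55  0.56] jaw ang 77.11 turn -32.89 F [ 0.46 -0.21 -0.77] open 0.269 pos [ 0.4492 -0.2678  0.2305]
clk 5.3 delta cm [21.44  6.75  0.24] jaw ang 77.12 turn -32.88 F [-0.08  0.52 -1.34] open 0.268 pos [ 0.4474 -0.2669  0.2275]
```

View pics/s4.png

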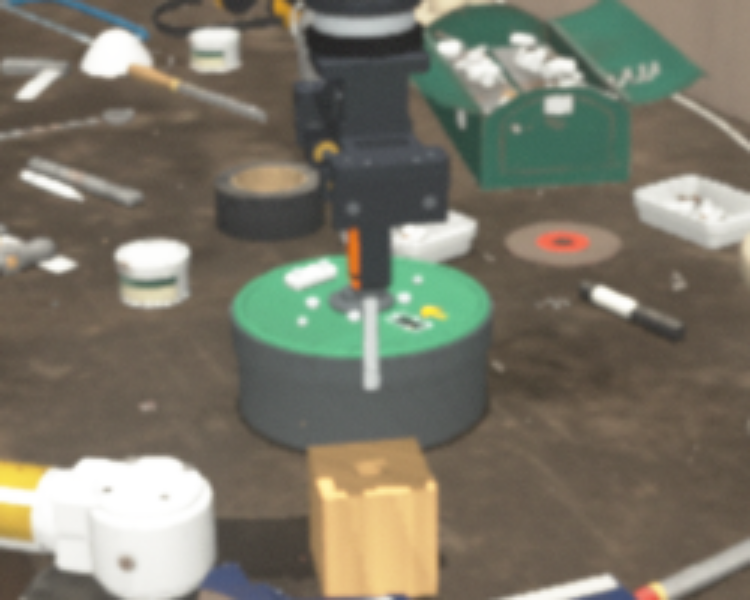

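View pics/w4.png

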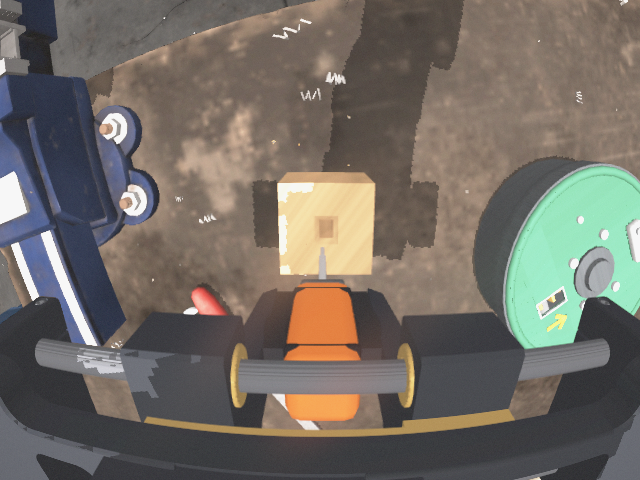

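Run:
```python
from plant import r,vision
from h import *
im=cv2.imread("pics/w4.png");cv2.imwrite("pics/w4z.png",cv2.resize(im[165:295,260:390],(0,0),fx=5,fy=5,interpolation=cv2.INTER_CUBIC))
P=vision.camera_params("wrist")
st=r.get_state();p=st["tool_pos"];R=Ro.from_quat(st["eef_rot"]).as_matrix()
print("tip pred",projw(P,p+R@[0,0,.09]), "tilt",R[:,2])
print("hole",onzw(P,(326,229),.08),onzw(P,(322,249),p[2]-.09),p)
```

```text
tip pred [322.95780567 253.36916173] tilt [-3.27428858e-04  3.38181488e-05 -9.99999946e-01]
hole [ 0.44701214 -0.26431137  0.08      ] [ 0.4444328  -0.26686525  0.13746716] [ 0.44744472 -0.26692435  0.22746716]
```

View pics/w4z.png

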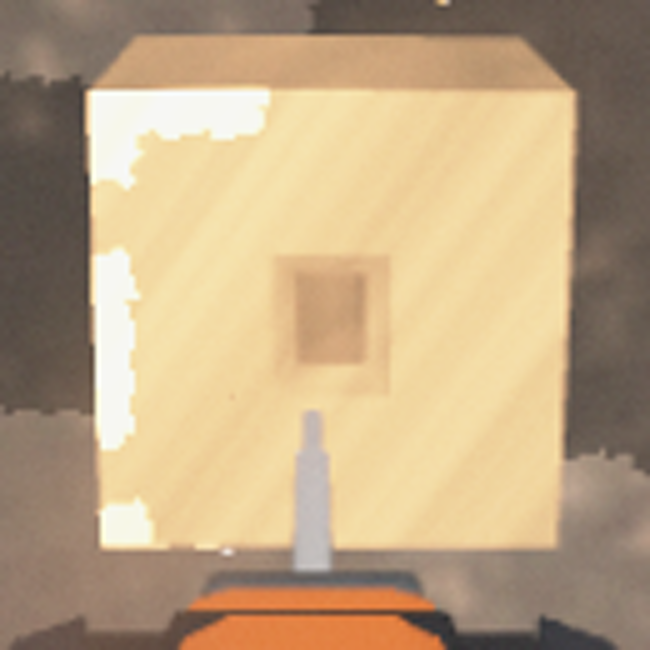

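Call:
send_rows(
  series=[
    {"delta_pos":[21.4,6.7,-0.5],"turn":-33,"jaw":1},
    {"delta_pos":[21.4,6.7,-0.5],"turn":-33,"jaw":1},
    {"delta_pos":[21.4,6.7,-0.5],"turn":-33,"jaw":1},
    {"delta_pos":[21.4,6.7,-0.5],"turn":-33,"jaw":1},
    {"delta_pos":[21.4,6.7,-0.5],"turn":-33,"jaw":1},
    {"delta_pos":[21.4,6.7,-0.5],"turn":-33,"jaw":1},
    {"delta_pos":[21.4,6.7,-0.5],"turn":-33,"jaw":1},
    {"delta_pos":[21.4,6.7,-0.5],"turn":-33,"jaw":1},
  ],
)

```text
clock: 5.97
tool_pos: [0.5599, -0.0723, 0.2308]
eef_rot: [0.572, 0.82, -0.001, -0.002]
contact_force: [-0.1, -0.6, -1.1]
opening: 0.272
```

Run:
```python
from plant import r,vision
from h import *
plan(r.get_state(),[.561,-.073,.225],110)
im=vision.snapshot("top");cv2.imwrite("pics/t5.png",cv2.resize(im[180:330,250:400],(0,0),fx=4,fy=4))
im=vision.snapshot("wrist");cv2.imwrite("pics/w5.png",im)
plan(r.get_state(),[.561,-.073,.225],110)
cv2.imwrite("pics/w5z.png",cv2.resize(im[180:310,240:400],(0,0),fx=5,fy=4.6,interpolation=cv2.INTER_CUBIC))
```

```text
clk 5.97 delta cm [-0.1   0.08  0.58] jaw ang 110.27 turn 0.27 F [-0.1  -0.57 -1.06] open 0.272 pos [ 0.5599 -0.0723  0.2308]
clk 6.07 delta cm [0.14 0.23 0.62] jaw ang 110.01 turn 0.01 F [-0.53  0.39 -1.57] open 0.267 pos [ 0.5593 -0.0751  0.2312]
```

View pics/w5.png

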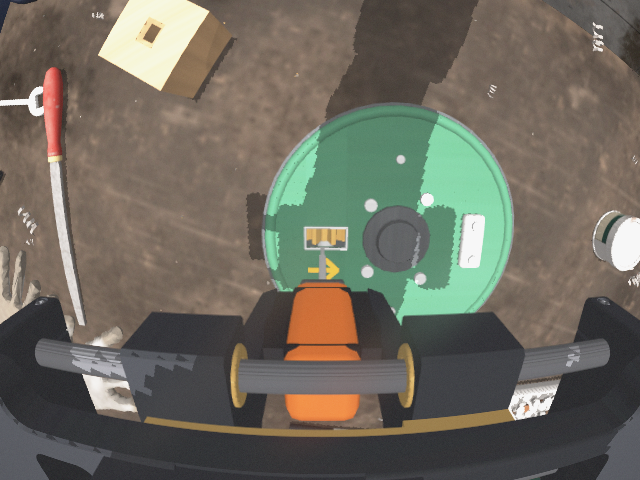

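View pics/w5z.png

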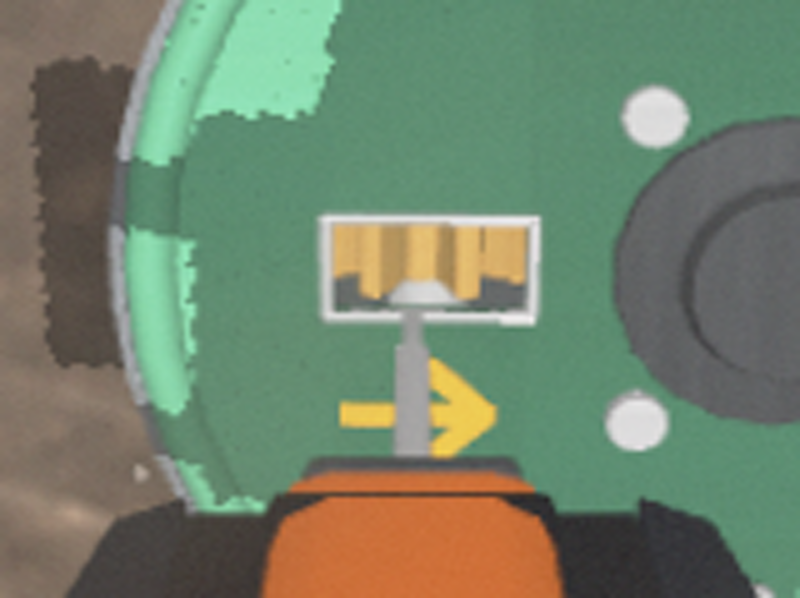

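```bash
cat >> h.py <<'E'
def slotrel(P,st,uv,z=.09):
    R=Ro.from_quat(st["eef_rot"]).as_matrix(); X=onzw(P,uv,z); return R.T@(X-st["tool_pos"])*100
E
python3 - <<'E'
from plant import r,vision
from h import *
st=r.get_state();P=vision.camera_params("wrist")
print(slotrel(P,st,(325.9,238.1)),projw(P,st["tool_pos"]+Ro.from_quat(st["eef_rot"]).as_matrix()@[0,-.0045,.0905]))
for q in [(332,225),(528,225),(528,312),(332,312)]: print(slotrel(P,st,(240+q[0]/5,180+q[1]/4.6)))
for q in [(371,260),(468,260)]: print(slotrel(P,st,(240+q[0]/5,180+q[1]/4.6),.083))
E
```

```text
[ 0.24163049  0.42491252 14.12108165] [322.85911699 246.95732901]
[-1.25572854 -0.3068946  14.12412392]
[ 1.75138869 -0.30922657 14.12377385]
[ 1.77854101  1.21072094 14.11782337]
[-1.27313468  1.21211859 14.11818242]
[-0.67651108  0.49691984 14.82091494]
[ 0.85697445  0.49603246 14.82073524]
```

Call:
send_rows(
  series=[
    {"delta_pos":[0.1,0.45,1.5],"turn":0,"jaw":1},
    {"delta_pos":[0.1,0.45,3],"turn":0,"jaw":1},
    {"delta_pos":[0.1,0.45,4],"turn":0,"jaw":1},
    {"delta_pos":[0.1,0.45,4.4],"turn":0,"jaw":1},
    {"delta_pos":[0.1,0.45,4.4],"turn":0,"jaw":1},
  ],
  force=60,
)

```text
clock: 6.48
tool_pos: [0.5634, -0.072, 0.1875]
eef_rot: [0.573, 0.819, -0.001, -0.001]
contact_force: [-0.5, 0.1, -1.7]
opening: 0.27
```

```bash
cat > look.py <<'E'
import sys
from plant import r,vision
from h import *
def look(name):
    st=r.get_state();P=vision.camera_params("wrist");im=vision.snapshot("wrist")
    cv2.imwrite(f"pics/{name}.png",cv2.resize(im[200:290,260:390],(0,0),fx=6,fy=6,interpolation=cv2.INTER_CUBIC))
    yd=Ro.from_quat(st["eef_rot"]).as_matrix()
    print("clk",round(st["clock"],2),"pos",np.round(st["tool_pos"],4),"F tool",np.round(yd.T@st["contact_force"],2),"ang",round(np.degrees(np.arctan2(yd[1,0],yd[0,0])),2))
    return st,P
if __name__=="__main__": look(sys.argv[1])
E
python3 look.py w6
```

```text
clk 6.48 pos [ 0.5634 -0.072   0.1875] F tool [ 0.27 -0.4   1.72] ang 110.04
```

View pics/w6.png

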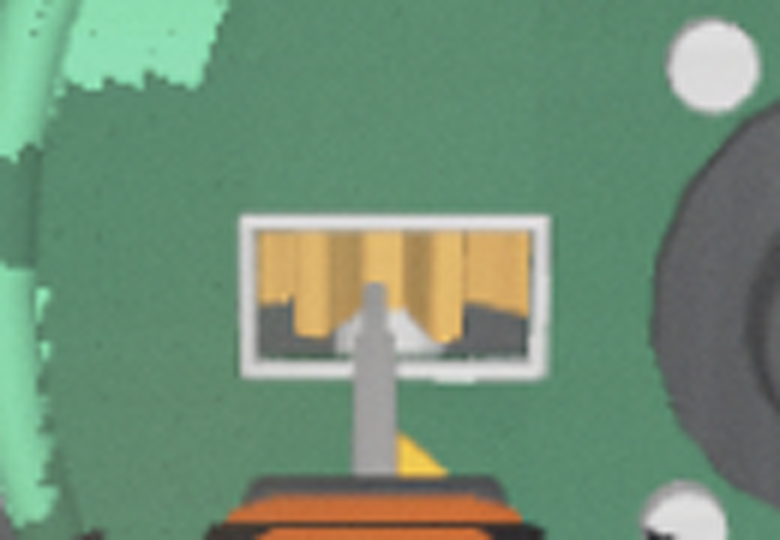

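```bash
cat >> look.py <<'E'
def px(q): return (260+(q[0]+.5)/6-.5,200+(q[1]+.5)/6-.5)
E
python3 - <<'E'
from look import *
st=r.get_state();P=vision.camera_params("wrist")
for q in [(258,232),(530,232),(530,357),(258,357)]: print(slotrel(P,st,px(q)))
R=Ro.from_quat(st["eef_rot"]).as_matrix()
for h in (.0905,.092,.089):print((projw(P,st["tool_pos"]+R@[0,-.0045,h])-[260,200])*6)
E
```

```text
[-1.32392732 -0.80211486  9.83078398]
[ 1.63391701 -0.80380854  9.83108089]
[1.66418768 0.63536751 9.82925905]
[-1.34601264  0.63622673  9.82895798]
[377.35439317 282.0020189 ]
[377.33660128 277.77807498]
[377.37238949 286.27756698]
```

Call:
send_rows(
  series=[
    {"delta_pos":[0,-0.08,0.4],"turn":0,"jaw":1},
    {"delta_pos":[0,-0.08,0.8],"turn":0,"jaw":1},
    {"delta_pos":[0,-0.08,1.2],"turn":0,"jaw":1},
    {"delta_pos":[0,-0.08,1.5],"turn":0,"jaw":1},
    {"delta_pos":[0,-0.08,1.8],"turn":0,"jaw":1},
    {"delta_pos":[0,-0.08,2],"turn":0,"jaw":1},
    {"delta_pos":[0,-0.08,2],"turn":0,"jaw":1},
  ],
)

```text
clock: 7.12
tool_pos: [0.5637, -0.0709, 0.1681]
eef_rot: [0.573, 0.82, -0.0, -0.0]
contact_force: [0.3, 0.2, -1.4]
opening: 0.267
```

```bash
python3 look.py w7
```

```text
clk 7.12 pos [ 0.5637 -0.0709  0.1681] F tool [0.13 0.33 1.43] ang 110.14
```

View pics/w7.png

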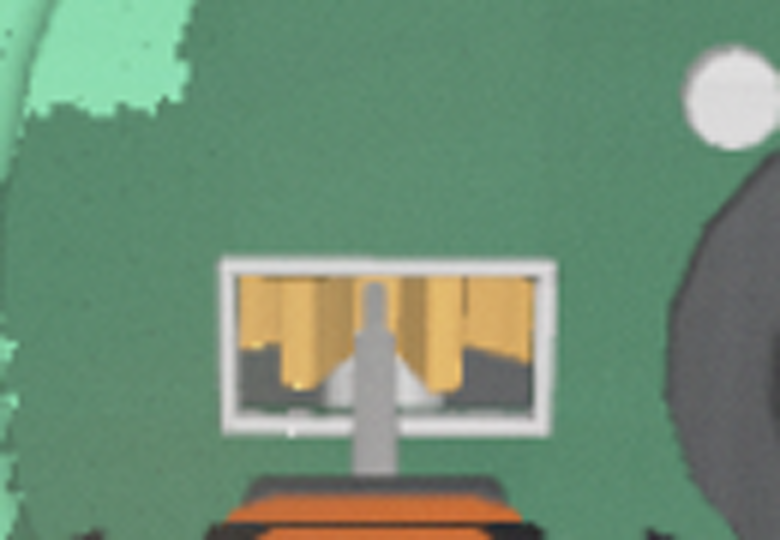

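Call:
send_rows(
  series=[
    {"delta_pos":[0.1,0,0],"turn":0,"jaw":1},
    {"delta_pos":[0.2,0,0],"turn":0,"jaw":1},
    {"delta_pos":[0.3,0,0],"turn":0,"jaw":1},
    {"delta_pos":[0.35,0,0],"turn":0,"jaw":1},
    {"delta_pos":[0.4,0,0],"turn":0,"jaw":1},
  ],
)

```text
clock: 7.58
tool_pos: [0.5628, -0.0674, 0.1688]
eef_rot: [0.573, 0.82, -0.0, 0.0]
contact_force: [0.7, -1.2, -1.3]
opening: 0.265
```

```bash
python3 look.py w8
```

```text
clk 7.58 pos [ 0.5628 -0.0674  0.1688] F tool [-1.37  0.29  1.29] ang 110.14
```

View pics/w8.png

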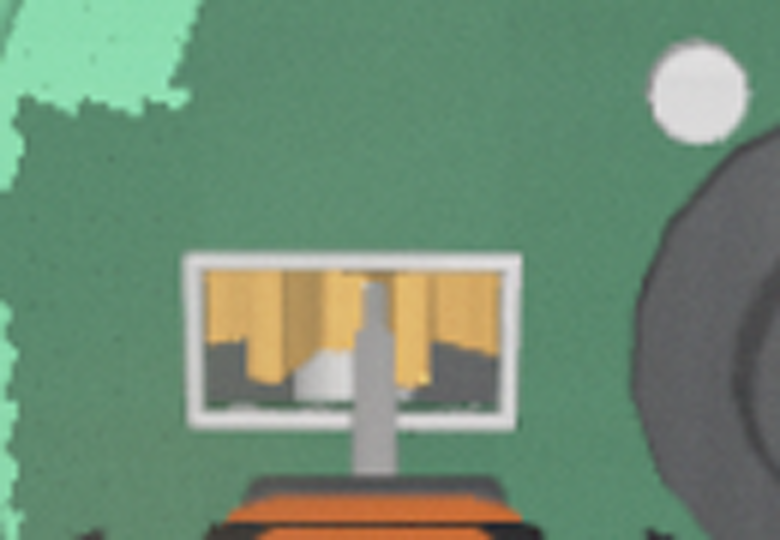

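Call:
send_rows(
  series=[
    {"delta_pos":[0.1,0,0],"turn":0,"jaw":1},
    {"delta_pos":[0.2,0,0],"turn":0,"jaw":1},
  ],
)

```text
clock: 7.8
tool_pos: [0.5625, -0.0668, 0.1688]
eef_rot: [0.573, 0.82, -0.0, 0.001]
contact_force: [2.1, -4.5, -2.0]
opening: 0.269
```

Call:
send_rows(
  series=[
    {"delta_pos":[0.1,0,0],"turn":0,"jaw":1},
    {"delta_pos":[0.2,0,0],"turn":0,"jaw":1},
  ],
)

```text
clock: 7.97
tool_pos: [0.5616, -0.0647, 0.1687]
eef_rot: [0.573, 0.82, -0.0, 0.001]
contact_force: [2.0, -4.7, -1.4]
opening: 0.268
```

```bash
python3 look.py w9
```

```text
clk 7.97 pos [ 0.5616 -0.0647  0.1687] F tool [-5.1   0.23  1.42] ang 110.08
```

View pics/w9.png

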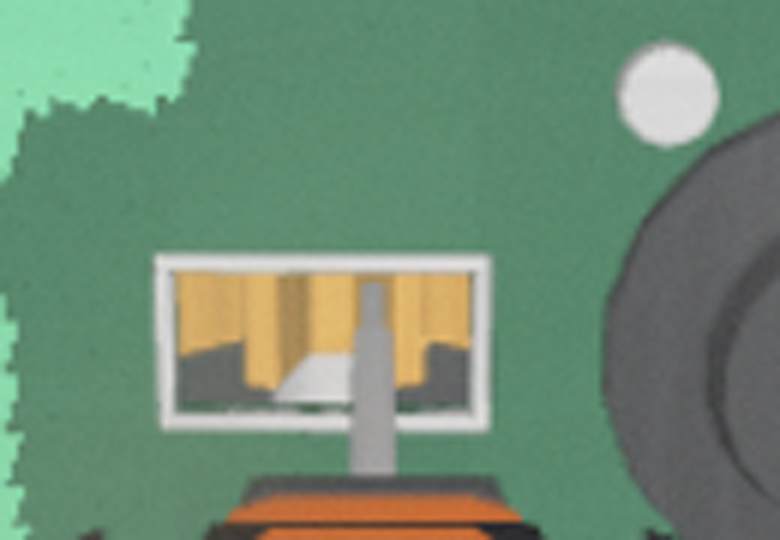

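Call:
send_rows(
  series=[
    {"delta_pos":[0.1,0,0],"turn":0,"jaw":1},
    {"delta_pos":[0.2,0,0],"turn":0,"jaw":1},
    {"delta_pos":[0.3,0,0],"turn":0,"jaw":1},
    {"delta_pos":[0.4,0,0],"turn":0,"jaw":1},
  ],
)

```text
clock: 8.35
tool_pos: [0.5597, -0.0596, 0.1687]
eef_rot: [0.573, 0.82, -0.0, -0.0]
contact_force: [1.6, -4.7, -1.2]
opening: 0.27
```

```bash
python3 look.py w10
```

```text
clk 8.35 pos [ 0.5597 -0.0596  0.1687] F tool [-4.99 -0.18  1.17] ang 110.14
```

View pics/w10.png

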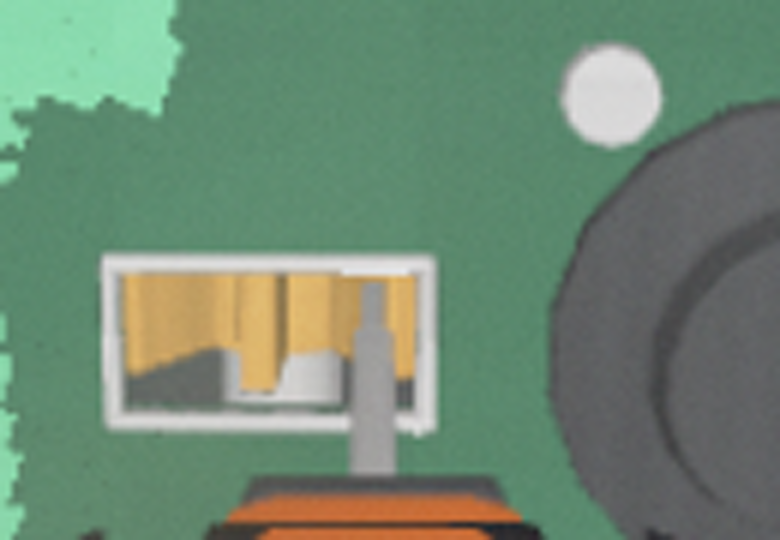

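Call:
send_rows(
  series=[
    {"delta_pos":[-0.2,0,0],"turn":0,"jaw":1},
    {"delta_pos":[-0.3,0,-0.5],"turn":0,"jaw":1},
    {"delta_pos":[-0.3,0,-1],"turn":0,"jaw":1},
    {"delta_pos":[-0.3,0,-1.2],"turn":0,"jaw":1},
    {"delta_pos":[-1.2,0,-1.2],"turn":0,"jaw":1},
    {"delta_pos":[-2.1,0,-1.2],"turn":0,"jaw":1},
    {"delta_pos":[-2.1,0,-1.2],"turn":0,"jaw":1},
  ],
)

```text
clock: 8.98
tool_pos: [0.5677, -0.0825, 0.1805]
eef_rot: [0.574, 0.819, -0.001, 0.001]
contact_force: [-0.0, -0.9, -0.9]
opening: 0.269
```

```bash
python3 look.py w11
```

```text
clk 8.98 pos [ 0.5677 -0.0825  0.1805] F tool [-0.85 -0.35  0.87] ang 109.94
```

View pics/w11.png

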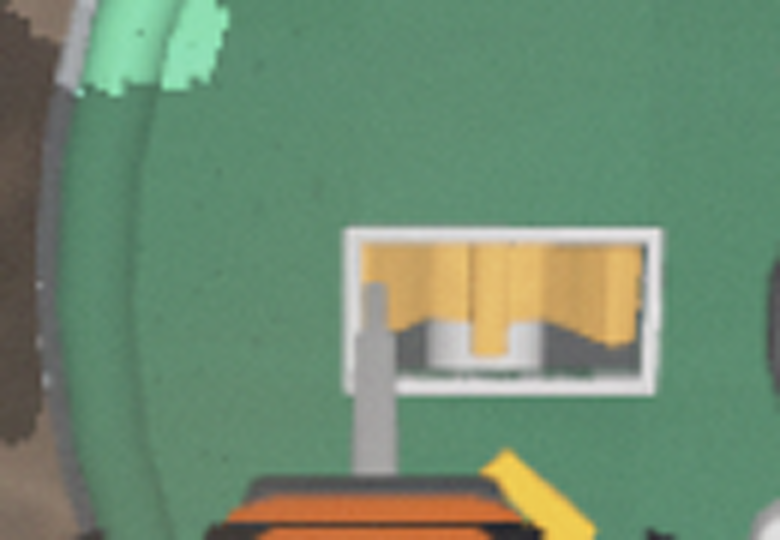

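Call:
send_rows(
  series=[
    {"delta_pos":[0.45,0,0],"turn":0,"jaw":1},
    {"delta_pos":[0.45,0,0],"turn":0,"jaw":1},
    {"delta_pos":[0.45,0,0.4],"turn":0,"jaw":1},
    {"delta_pos":[0.45,0,0.8],"turn":0,"jaw":1},
    {"delta_pos":[0.45,0,1.2],"turn":0,"jaw":1},
    {"delta_pos":[0.45,0,1.2],"turn":0,"jaw":1},
  ],
)

```text
clock: 9.53
tool_pos: [0.5649, -0.0751, 0.1675]
eef_rot: [0.572, 0.82, -0.001, -0.001]
contact_force: [0.3, 0.6, -2.0]
opening: 0.268
```

```bash
python3 look.py w12
```

```text
clk 9.53 pos [ 0.5649 -0.0751  0.1675] F tool [0.51 0.47 2.  ] ang 110.16
```

View pics/w12.png

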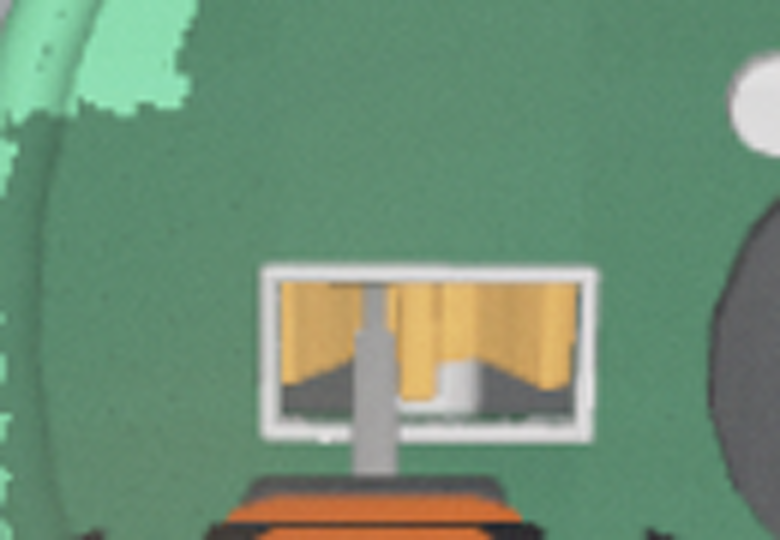

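Run:
```python
from look import *
st=r.get_state();P=vision.camera_params("wrist")
print([slotrel(P,st,px(q)).round(2) for q in [(429,283),(429,415)]])
R=Ro.from_quat(st["eef_rot"]).as_matrix()
print((projw(P,st["tool_pos"]+R@[0,-.0045,.0905])-[260,200])*6)
```

```text
[array([ 0.49, -0.86,  7.79]), array([0.5 , 0.55, 7.79])]
[377.21111936 281.68654761]
```

Call:
send_rows(
  series=[
    {"delta_pos":[0.1,-0.1,0],"turn":0,"jaw":1},
    {"delta_pos":[0.2,-0.1,0],"turn":0,"jaw":1},
    {"delta_pos":[0.3,-0.1,0],"turn":0,"jaw":1},
    {"delta_pos":[0.4,-0.1,0],"turn":0,"jaw":1},
    {"delta_pos":[0.5,-0.1,0],"turn":0,"jaw":1},
    {"delta_pos":[0.6,-0.1,0],"turn":0,"jaw":1},
    {"delta_pos":[0.7,-0.1,0],"turn":0,"jaw":1},
  ],
)

```text
clock: 10.17
tool_pos: [0.5624, -0.0699, 0.1688]
eef_rot: [0.573, 0.82, -0.0, 0.001]
contact_force: [2.3, -3.7, -1.1]
opening: 0.269
```

```bash
python3 look.py w13
```

```text
clk 10.17 pos [ 0.5624 -0.0699  0.1688] F tool [-4.23  0.91  1.09] ang 110.09
```

View pics/w13.png

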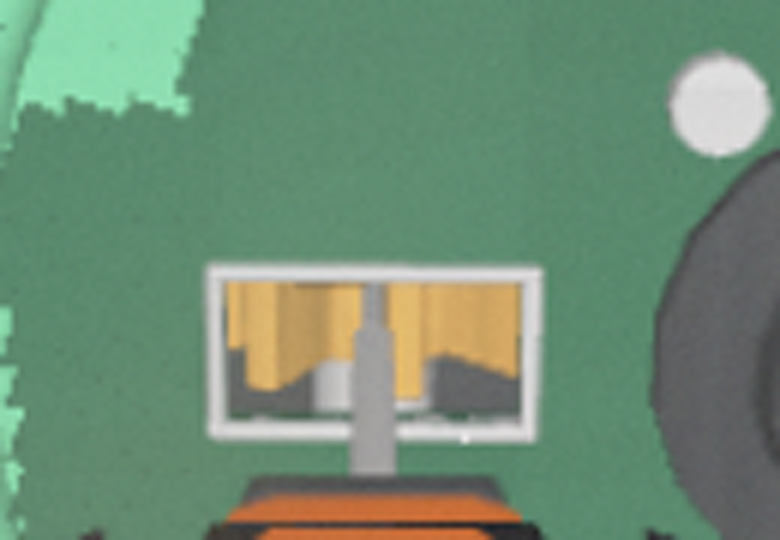

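Call:
send_rows(
  series=[
    {"delta_pos":[0.1,-0.05,0],"turn":0,"jaw":1},
    {"delta_pos":[0.2,-0.05,0],"turn":0,"jaw":1},
    {"delta_pos":[0.3,-0.05,0],"turn":0,"jaw":1},
    {"delta_pos":[0.4,-0.05,0],"turn":0,"jaw":1},
    {"delta_pos":[0.5,-0.05,0],"turn":0,"jaw":1},
    {"delta_pos":[0.6,-0.05,0],"turn":0,"jaw":1},
    {"delta_pos":[0.7,-0.05,0],"turn":0,"jaw":1},
    {"delta_pos":[0.8,-0.05,0],"turn":0,"jaw":1},
  ],
)

```text
clock: 10.88
tool_pos: [0.5589, -0.0615, 0.1687]
eef_rot: [0.573, 0.82, 0.0, -0.0]
contact_force: [1.2, -3.8, -0.7]
opening: 0.266
```

```bash
python3 look.py w14
```

```text
clk 10.88 pos [ 0.5589 -0.0615  0.1687] F tool [-3.95 -0.12  0.67] ang 110.14
```

View pics/w14.png

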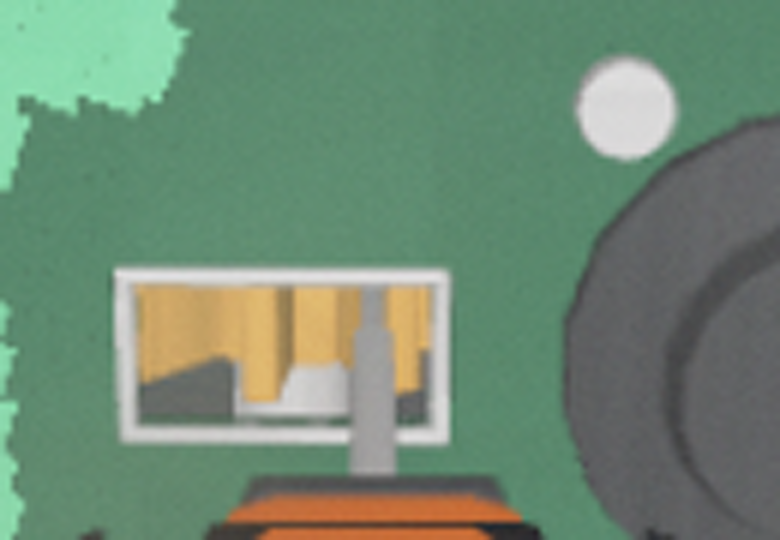

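Run:
```python
from look import *
st=r.get_state();P=vision.camera_params("wrist")
print([slotrel(P,st,px(q)).round(2) for q in [(137,285),(432,285),(432,426),(137,426)]])
```

```text
[array([-2.44, -0.81,  7.87]), array([ 0.52, -0.81,  7.87]), array([0.54, 0.7 , 7.87]), array([-2.49,  0.71,  7.87])]
```

Call:
send_rows(
  series=[
    {"delta_pos":[-0.2,0,0],"turn":0,"jaw":1},
    {"delta_pos":[-0.3,0,-0.5],"turn":0,"jaw":1},
    {"delta_pos":[-0.3,0,-1],"turn":0,"jaw":1},
    {"delta_pos":[-0.3,0,-1.2],"turn":0,"jaw":1},
    {"delta_pos":[-1.1,0,-1.2],"turn":0,"jaw":1},
    {"delta_pos":[-1.9,0,-1.2],"turn":0,"jaw":1},
    {"delta_pos":[-1.9,0,-1.2],"turn":0,"jaw":1},
    {"delta_pos":[-1.9,0,-1.2],"turn":0,"jaw":1},
  ],
)

```text
clock: 11.6
tool_pos: [0.5655, -0.0806, 0.1804]
eef_rot: [0.573, 0.819, -0.0, -0.0]
contact_force: [0.1, -0.1, -1.0]
opening: 0.27
```

```bash
python3 look.py w15
```

```text
clk 11.6 pos [ 0.5655 -0.0806  0.1804] F tool [-0.16  0.04  1.03] ang 110.02
```

View pics/w15.png

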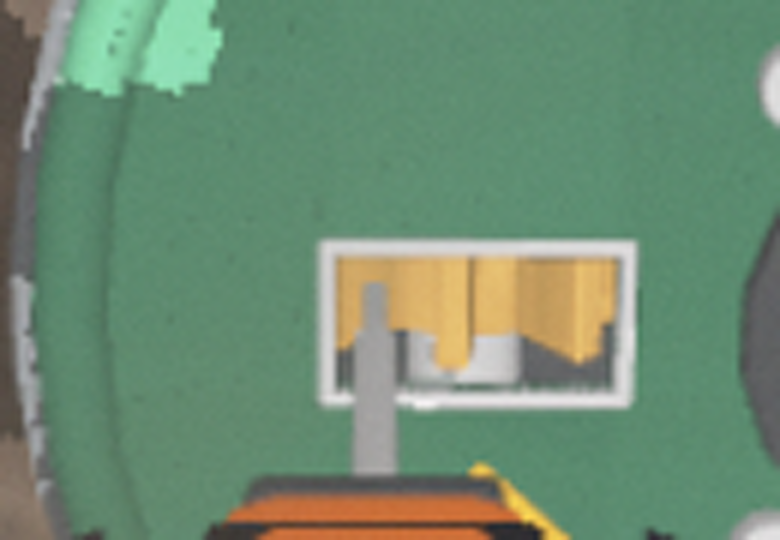

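Call:
send_rows(
  series=[
    {"delta_pos":[0.2,0,0.3],"turn":0,"jaw":1},
    {"delta_pos":[0.2,0,0.7],"turn":0,"jaw":1},
    {"delta_pos":[0.2,0,1],"turn":0,"jaw":1},
    {"delta_pos":[0.2,0,1.2],"turn":0,"jaw":1},
    {"delta_pos":[0.2,0,1.2],"turn":0,"jaw":1},
  ],
)

```text
clock: 12.07
tool_pos: [0.5644, -0.0774, 0.1679]
eef_rot: [0.572, 0.82, -0.0, -0.001]
contact_force: [0.3, -0.6, -1.2]
opening: 0.27
```

Call:
send_rows(
  series=[
    {"delta_pos":[0.1,0,0],"turn":0,"jaw":1},
    {"delta_pos":[0.2,0,0],"turn":0,"jaw":1},
    {"delta_pos":[0.3,0,0],"turn":0,"jaw":1},
    {"delta_pos":[0.4,0,0],"turn":0,"jaw":1},
    {"delta_pos":[0.5,0,0],"turn":0,"jaw":1},
    {"delta_pos":[0.6,0,0],"turn":0,"jaw":1},
    {"delta_pos":[0.7,0,0],"turn":0,"jaw":1},
  ],
)

```text
clock: 12.65
tool_pos: [0.5628, -0.072, 0.169]
eef_rot: [0.573, 0.82, -0.0, 0.001]
contact_force: [1.5, -4.1, 0.7]
opening: 0.266
```

```bash
python3 look.py w16
```

```text
clk 12.65 pos [ 0.5628 -0.072   0.169 ] F tool [-4.36 -0.02 -0.71] ang 110.09
```

View pics/w16.png

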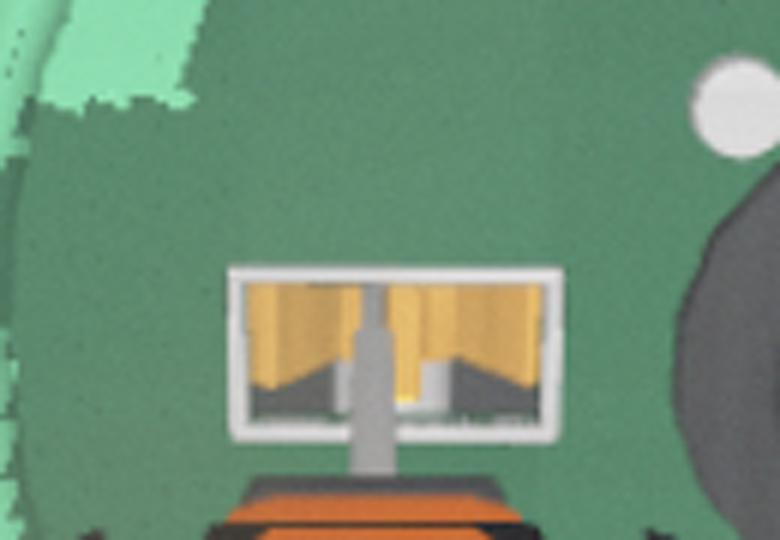

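Call:
send_rows(
  series=[
    {"delta_pos":[0.1,0,0],"turn":0,"jaw":1},
    {"delta_pos":[0.2,0,0],"turn":0,"jaw":1},
    {"delta_pos":[0.3,0,0],"turn":0,"jaw":1},
  ],
)

```text
clock: 12.95
tool_pos: [0.5615, -0.0684, 0.1688]
eef_rot: [0.573, 0.82, 0.0, 0.0]
contact_force: [1.8, -4.2, -0.0]
opening: 0.269
```

Call:
send_rows(
  series=[
    {"delta_pos":[0.08,0,0],"turn":0,"jaw":1},
    {"delta_pos":[0.15,0,0],"turn":0,"jaw":1},
  ],
)

```text
clock: 13.12
tool_pos: [0.5609, -0.0666, 0.1686]
eef_rot: [0.573, 0.82, 0.0, 0.0]
contact_force: [2.2, -4.1, -0.7]
opening: 0.265
```

Call:
send_rows(
  series=[
    {"delta_pos":[0.08,0,0],"turn":0,"jaw":1},
    {"delta_pos":[0.15,0,0],"turn":0,"jaw":1},
  ],
)

```text
clock: 13.28
tool_pos: [0.5603, -0.0654, 0.1685]
eef_rot: [0.573, 0.82, 0.0, -0.0]
contact_force: [2.5, -4.5, -1.3]
opening: 0.266
```

```bash
python3 look.py w17
```

```text
clk 13.28 pos [ 0.5603 -0.0654  0.1685] F tool [-5.12  0.79  1.3 ] ang 110.14
```

View pics/w17.png

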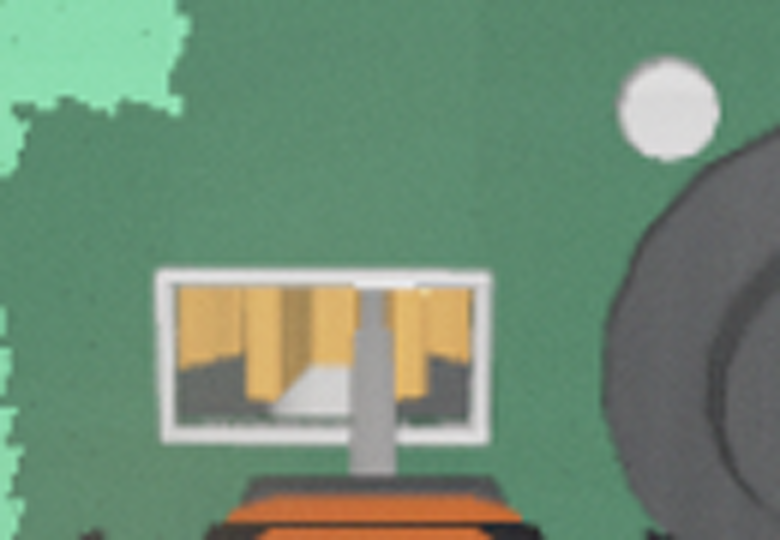

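Call:
send_rows(
  series=[
    {"delta_pos":[0.08,0,0],"turn":0,"jaw":1},
    {"delta_pos":[0.15,0,0],"turn":0,"jaw":1},
  ],
)

```text
clock: 13.5
tool_pos: [0.5597, -0.064, 0.1685]
eef_rot: [0.573, 0.82, -0.0, -0.0]
contact_force: [2.3, -5.0, -0.6]
opening: 0.267
```

Call:
send_rows(
  series=[
    {"delta_pos":[0.08,0,0],"turn":0,"jaw":1},
    {"delta_pos":[0.15,0,0],"turn":0,"jaw":1},
  ],
)

```text
clock: 13.67
tool_pos: [0.5591, -0.0625, 0.1686]
eef_rot: [0.573, 0.82, -0.0, -0.0]
contact_force: [1.0, -4.8, -1.3]
opening: 0.266
```

Call:
send_rows(
  series=[
    {"delta_pos":[0.08,0,0],"turn":0,"jaw":1},
    {"delta_pos":[0.15,0,0],"turn":0,"jaw":1},
  ],
)

```text
clock: 13.83
tool_pos: [0.5586, -0.061, 0.1686]
eef_rot: [0.573, 0.82, -0.0, -0.0]
contact_force: [-0.1, -4.4, -0.7]
opening: 0.269
```

```bash
python3 look.py w18
```

```text
clk 13.83 pos [ 0.5586 -0.061   0.1686] F tool [-4.1  -1.58  0.66] ang 110.14
```

View pics/w18.png

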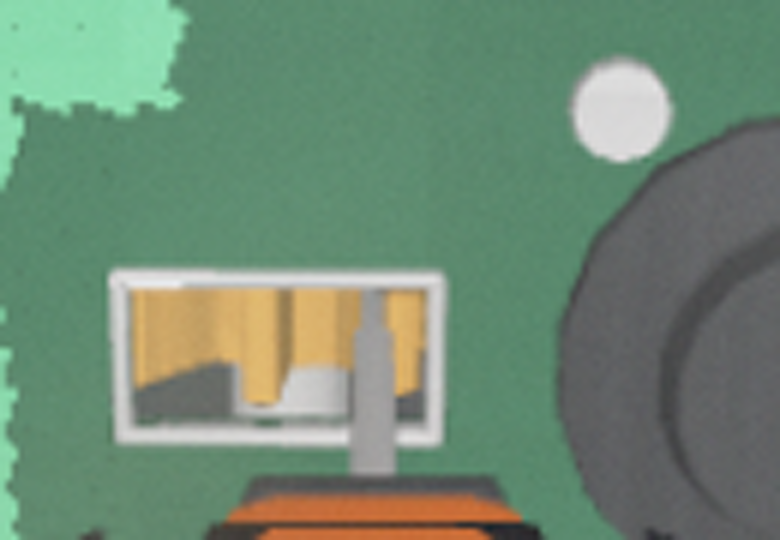

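Call:
send_rows(
  series=[
    {"delta_pos":[-0.2,0,0],"turn":0,"jaw":1},
    {"delta_pos":[-0.3,0,-0.5],"turn":0,"jaw":1},
    {"delta_pos":[-0.3,0,-1],"turn":0,"jaw":1},
    {"delta_pos":[-0.3,0,-1.2],"turn":0,"jaw":1},
    {"delta_pos":[-1.1,0,-1.2],"turn":0,"jaw":1},
    {"delta_pos":[-1.8,0,-1.2],"turn":0,"jaw":1},
    {"delta_pos":[-1.8,0,-1.2],"turn":0,"jaw":1},
    {"delta_pos":[-1.8,0,-1.2],"turn":0,"jaw":1},
  ],
)

```text
clock: 14.55
tool_pos: [0.565, -0.079, 0.1804]
eef_rot: [0.573, 0.819, -0.0, -0.0]
contact_force: [-0.1, -0.2, -1.4]
opening: 0.268
```

```bash
python3 look.py w19
```

```text
clk 14.55 pos [ 0.565  -0.079   0.1804] F tool [-0.16 -0.14  1.39] ang 110.04
```

View pics/w19.png

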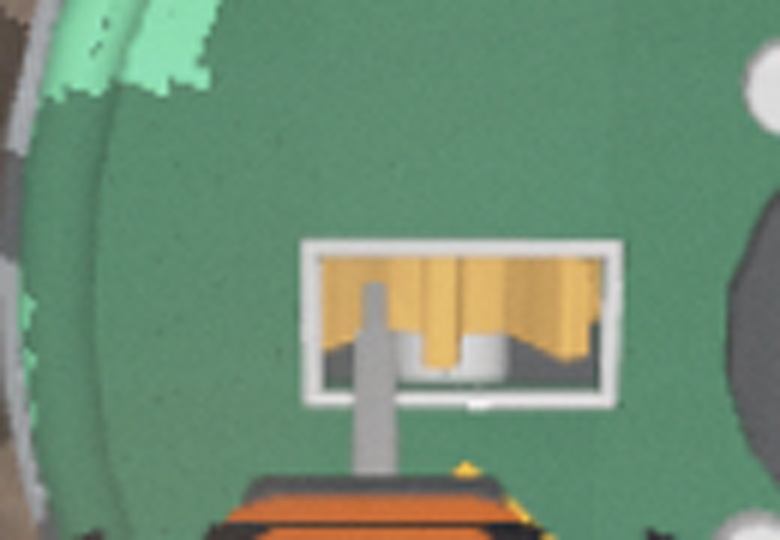

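Call:
send_rows(
  series=[
    {"delta_pos":[0,0,0.3],"turn":0,"jaw":1},
    {"delta_pos":[0,0,0.7],"turn":0,"jaw":1},
    {"delta_pos":[0,0,1],"turn":0,"jaw":1},
    {"delta_pos":[0.1,0,1.2],"turn":0,"jaw":1},
    {"delta_pos":[0.2,0,1.2],"turn":0,"jaw":1},
    {"delta_pos":[0.3,0,1.2],"turn":0,"jaw":1},
  ],
)

```text
clock: 15.1
tool_pos: [0.5638, -0.075, 0.1684]
eef_rot: [0.572, 0.82, -0.0, -0.0]
contact_force: [1.1, -1.5, -1.4]
opening: 0.272
```

Call:
send_rows(
  series=[
    {"delta_pos":[0.08,0,0],"turn":0,"jaw":1},
    {"delta_pos":[0.15,0,0],"turn":0,"jaw":1},
  ],
)

```text
clock: 15.27
tool_pos: [0.5636, -0.0747, 0.1687]
eef_rot: [0.573, 0.82, -0.0, 0.001]
contact_force: [1.0, -2.9, -3.4]
opening: 0.267
```

Call:
send_rows(
  series=[
    {"delta_pos":[0.08,0,0],"turn":0,"jaw":1},
    {"delta_pos":[0.15,0,0],"turn":0,"jaw":1},
  ],
)

```text
clock: 15.43
tool_pos: [0.5633, -0.0736, 0.1688]
eef_rot: [0.573, 0.82, -0.0, 0.001]
contact_force: [0.6, -3.8, -1.9]
opening: 0.266
```

```bash
python3 look.py w20
```

```text
clk 15.43 pos [ 0.5633 -0.0736  0.1688] F tool [-3.81 -0.76  1.87] ang 110.08
```

View pics/w20.png

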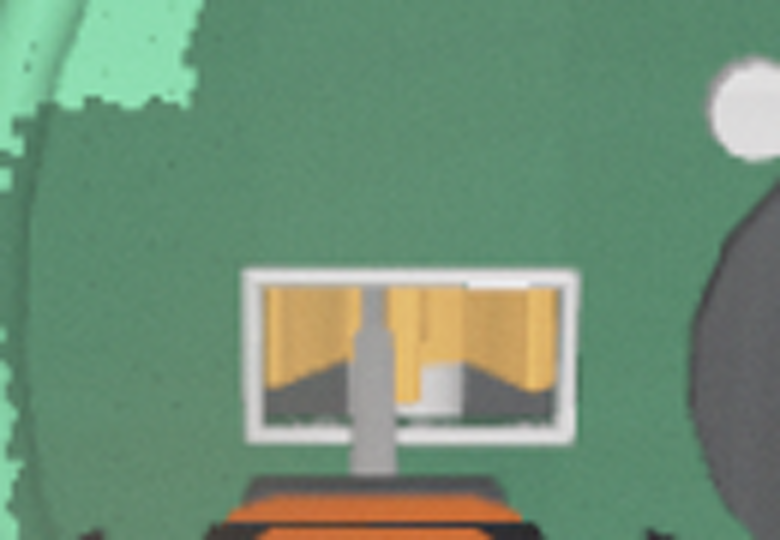

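Call:
send_rows(
  series=[
    {"delta_pos":[0.08,0,0],"turn":0,"jaw":1},
    {"delta_pos":[0.15,0,0],"turn":0,"jaw":1},
  ],
)

```text
clock: 15.65
tool_pos: [0.5626, -0.0717, 0.1689]
eef_rot: [0.573, 0.82, -0.0, 0.0]
contact_force: [0.5, -3.2, -0.3]
opening: 0.267
```

Call:
send_rows(
  series=[
    {"delta_pos":[0.08,0,0],"turn":0,"jaw":1},
    {"delta_pos":[0.15,0,0],"turn":0,"jaw":1},
  ],
)

```text
clock: 15.82
tool_pos: [0.562, -0.0699, 0.1688]
eef_rot: [0.573, 0.82, -0.0, 0.0]
contact_force: [0.7, -5.0, -0.6]
opening: 0.264
```

Call:
send_rows(
  series=[
    {"delta_pos":[0.08,0,0],"turn":0,"jaw":1},
    {"delta_pos":[0.15,0,0],"turn":0,"jaw":1},
  ],
)

```text
clock: 15.98
tool_pos: [0.5614, -0.0682, 0.1687]
eef_rot: [0.573, 0.82, 0.0, 0.0]
contact_force: [1.3, -4.3, 0.2]
opening: 0.269
```

Call:
send_rows(
  series=[
    {"delta_pos":[0.07,0,0],"turn":0,"jaw":1},
    {"delta_pos":[0.12,0,0],"turn":0,"jaw":1},
  ],
)

```text
clock: 16.15
tool_pos: [0.5609, -0.067, 0.1685]
eef_rot: [0.573, 0.82, 0.0, -0.0]
contact_force: [0.7, -4.5, -1.3]
opening: 0.268
```

Call:
send_rows(
  series=[
    {"delta_pos":[0.05,0,0],"turn":0,"jaw":1},
    {"delta_pos":[0.1,0,0],"turn":0,"jaw":1},
  ],
)

```text
clock: 16.32
tool_pos: [0.5606, -0.0662, 0.1685]
eef_rot: [0.573, 0.82, 0.0, 0.0]
contact_force: [1.6, -5.1, -2.4]
opening: 0.265
```

Call:
send_rows(
  series=[
    {"delta_pos":[0.05,0,0],"turn":0,"jaw":1},
    {"delta_pos":[0.1,0,0],"turn":0,"jaw":1},
  ],
)

```text
clock: 16.48
tool_pos: [0.5603, -0.0652, 0.1686]
eef_rot: [0.573, 0.82, 0.0, -0.0]
contact_force: [1.2, -4.1, -1.0]
opening: 0.266
```

Call:
send_rows(
  series=[
    {"delta_pos":[0.05,0,0],"turn":0,"jaw":1},
    {"delta_pos":[0.1,0,0],"turn":0,"jaw":1},
  ],
)

```text
clock: 16.65
tool_pos: [0.56, -0.0642, 0.1686]
eef_rot: [0.573, 0.82, 0.0, -0.0]
contact_force: [1.2, -5.0, -2.1]
opening: 0.268
```

```bash
python3 look.py w21
```

```text
clk 16.65 pos [ 0.56   -0.0642  0.1686] F tool [-5.11 -0.56  2.12] ang 110.14
```

View pics/w21.png

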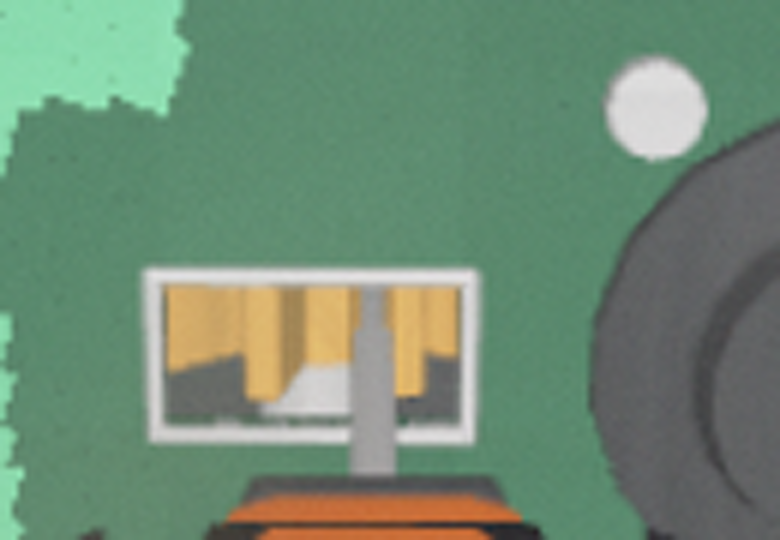

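Call:
send_rows(
  series=[
    {"delta_pos":[0.05,0,0],"turn":0,"jaw":1},
    {"delta_pos":[0.1,0,0],"turn":0,"jaw":1},
  ],
)

```text
clock: 16.87
tool_pos: [0.5596, -0.0633, 0.1687]
eef_rot: [0.573, 0.82, 0.0, 0.0]
contact_force: [1.4, -3.8, -1.9]
opening: 0.269
```

Call:
send_rows(
  series=[
    {"delta_pos":[0.05,0,0],"turn":0,"jaw":1},
    {"delta_pos":[0.1,0,0],"turn":0,"jaw":1},
  ],
)

```text
clock: 17.03
tool_pos: [0.5593, -0.0623, 0.1687]
eef_rot: [0.573, 0.82, 0.0, 0.0]
contact_force: [1.5, -4.8, -1.2]
opening: 0.27
```

Call:
send_rows(
  series=[
    {"delta_pos":[0.05,0,0],"turn":0,"jaw":1},
    {"delta_pos":[0.1,0,0],"turn":0,"jaw":1},
  ],
)

```text
clock: 17.2
tool_pos: [0.5591, -0.0619, 0.1687]
eef_rot: [0.573, 0.82, -0.0, 0.0]
contact_force: [1.8, -5.4, -0.3]
opening: 0.266
```

Call:
send_rows(
  series=[
    {"delta_pos":[0.05,0,0],"turn":0,"jaw":1},
    {"delta_pos":[0.1,0,0],"turn":0,"jaw":1},
  ],
)

```text
clock: 17.37
tool_pos: [0.559, -0.0617, 0.1688]
eef_rot: [0.573, 0.82, -0.0, 0.001]
contact_force: [2.4, -6.5, -1.6]
opening: 0.272
```

```bash
python3 look.py w22
```

```text
clk 17.37 pos [ 0.559  -0.0617  0.1688] F tool [-6.93  0.06  1.62] ang 110.1
```

View pics/w22.png

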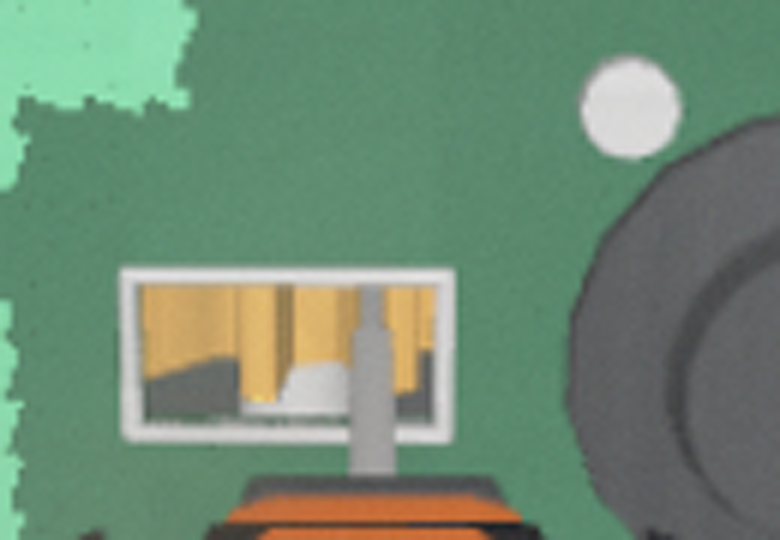

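Call:
send_rows(
  series=[
    {"delta_pos":[0.05,0,0],"turn":0,"jaw":1},
    {"delta_pos":[0.08,0,0],"turn":0,"jaw":1},
    {"delta_pos":[0.08,0,0],"turn":0,"jaw":1},
  ],
)

```text
clock: 17.67
tool_pos: [0.559, -0.0615, 0.1689]
eef_rot: [0.573, 0.82, -0.001, 0.001]
contact_force: [1.9, -7.3, -1.0]
opening: 0.265
```

```bash
python3 look.py w23
```

```text
clk 17.67 pos [ 0.559  -0.0615  0.1689] F tool [-7.48 -0.68  0.99] ang 110.07
```

View pics/w23.png

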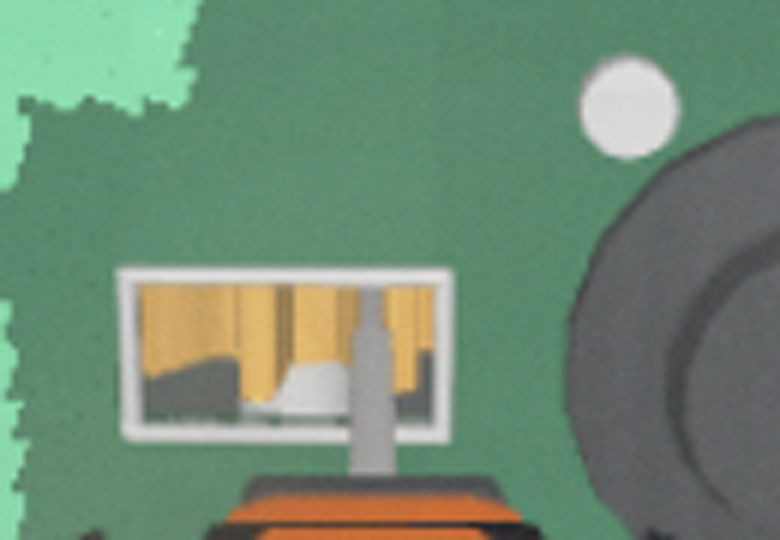

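Call:
send_rows(
  series=[
    {"delta_pos":[0.05,0,0],"turn":0,"jaw":1},
    {"delta_pos":[0.1,0,0],"turn":0,"jaw":1},
    {"delta_pos":[0.1,0,0],"turn":0,"jaw":1},
  ],
)

```text
clock: 17.97
tool_pos: [0.5589, -0.0613, 0.1689]
eef_rot: [0.573, 0.819, -0.001, 0.002]
contact_force: [3.5, -8.0, -0.9]
opening: 0.268
```

```bash
python3 look.py w24
```

```text
clk 17.97 pos [ 0.5589 -0.0613  0.1689] F tool [-8.7   0.58  0.95] ang 110.05
```

View pics/w24.png

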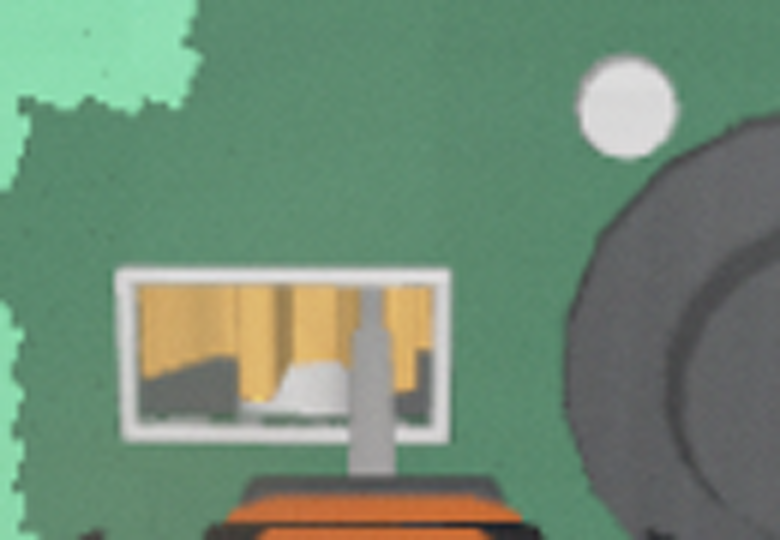

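Call:
send_rows(
  series=[
    {"delta_pos":[-0.15,0,0],"turn":0,"jaw":1},
    {"delta_pos":[-0.3,0,0],"turn":0,"jaw":1},
    {"delta_pos":[-0.45,0,0],"turn":0,"jaw":1},
    {"delta_pos":[-0.6,0,0],"turn":0,"jaw":1},
    {"delta_pos":[-0.75,0,0],"turn":0,"jaw":1},
    {"delta_pos":[-0.75,0,0],"turn":0,"jaw":1},
  ],
)

```text
clock: 18.52
tool_pos: [0.5601, -0.0646, 0.1684]
eef_rot: [0.572, 0.82, 0.0, -0.001]
contact_force: [-0.1, -0.5, -1.8]
opening: 0.266
```

```bash
python3 look.py w25
```

```text
clk 18.52 pos [ 0.5601 -0.0646  0.1684] F tool [-0.45 -0.29  1.84] ang 110.2
```

View pics/w25.png

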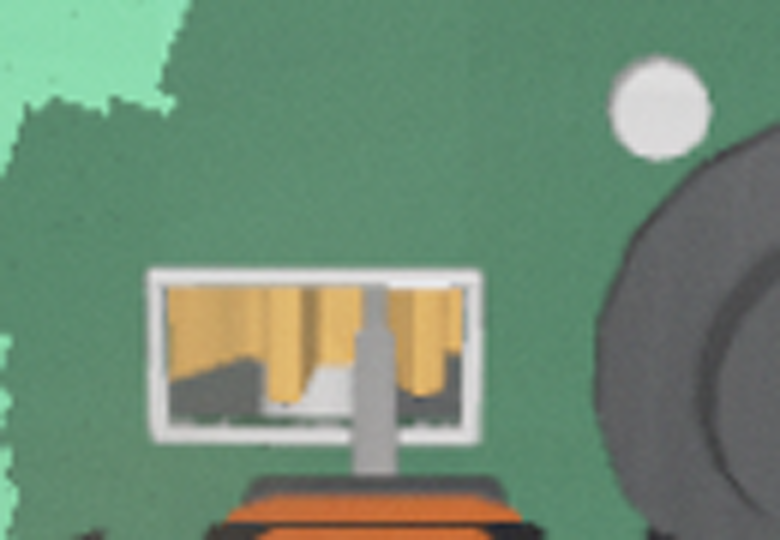

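Call:
send_rows(
  series=[
    {"delta_pos":[-0.15,0,0],"turn":0,"jaw":1},
    {"delta_pos":[-0.3,0,0],"turn":0,"jaw":1},
    {"delta_pos":[-0.4,0,0],"turn":0,"jaw":1},
    {"delta_pos":[-0.5,0,0],"turn":0,"jaw":1},
  ],
)

```text
clock: 18.9
tool_pos: [0.5621, -0.0702, 0.1685]
eef_rot: [0.573, 0.82, 0.0, -0.0]
contact_force: [-1.6, 1.6, -1.0]
opening: 0.27
```

Call:
send_rows(
  series=[
    {"delta_pos":[-0.08,0,0],"turn":0,"jaw":1},
    {"delta_pos":[-0.15,0,0],"turn":0,"jaw":1},
  ],
)

```text
clock: 19.07
tool_pos: [0.5622, -0.0706, 0.1685]
eef_rot: [0.572, 0.82, 0.001, -0.001]
contact_force: [-1.3, 3.9, -0.4]
opening: 0.262
```

Call:
send_rows(
  series=[
    {"delta_pos":[-0.08,0,0],"turn":0,"jaw":1},
    {"delta_pos":[-0.15,0,0],"turn":0,"jaw":1},
  ],
)

```text
clock: 19.23
tool_pos: [0.5628, -0.0721, 0.1685]
eef_rot: [0.572, 0.82, 0.0, -0.001]
contact_force: [-2.2, 4.3, -1.4]
opening: 0.266
```

Call:
send_rows(
  series=[
    {"delta_pos":[-0.08,0,0],"turn":0,"jaw":1},
    {"delta_pos":[-0.15,0,0],"turn":0,"jaw":1},
  ],
)

```text
clock: 19.4
tool_pos: [0.5635, -0.0741, 0.1684]
eef_rot: [0.572, 0.82, 0.0, -0.001]
contact_force: [-1.2, 3.8, -2.2]
opening: 0.271
```

```bash
python3 look.py w26
```

```text
clk 19.4 pos [ 0.5635 -0.0741  0.1684] F tool [3.95 0.13 2.2 ] ang 110.18
```

View pics/w26.png

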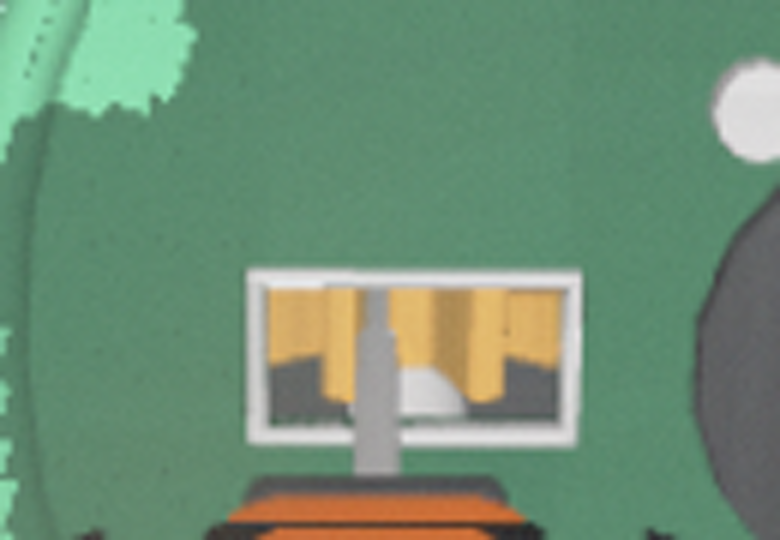

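Call:
send_rows(
  series=[
    {"delta_pos":[-0.08,0,0],"turn":0,"jaw":1},
    {"delta_pos":[-0.16,0,0],"turn":0,"jaw":1},
    {"delta_pos":[-0.24,0,0],"turn":0,"jaw":1},
    {"delta_pos":[-0.32,0,0],"turn":0,"jaw":1},
    {"delta_pos":[-0.4,0,0],"turn":0,"jaw":1},
  ],
)

```text
clock: 19.87
tool_pos: [0.5652, -0.0787, 0.1687]
eef_rot: [0.573, 0.82, 0.0, 0.0]
contact_force: [-0.9, 4.4, -1.8]
opening: 0.265
```

```bash
python3 look.py w27
```

```text
clk 19.87 pos [ 0.5652 -0.0787  0.1687] F tool [4.43 0.69 1.76] ang 110.13
```

View pics/w27.png

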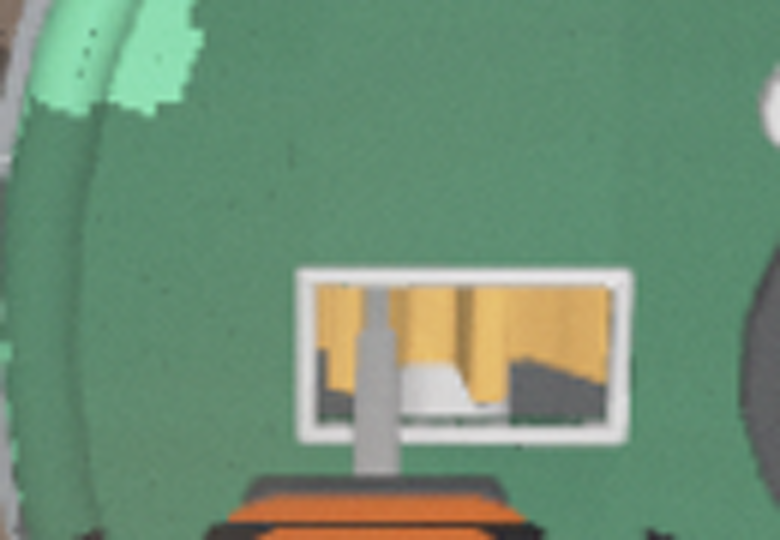

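Call:
send_rows(
  series=[
    {"delta_pos":[0.2,0,0],"turn":0,"jaw":1},
    {"delta_pos":[0.3,0,-0.5],"turn":0,"jaw":1},
    {"delta_pos":[0.3,0,-1],"turn":0,"jaw":1},
    {"delta_pos":[0.3,0,-1.2],"turn":0,"jaw":1},
    {"delta_pos":[1.1,0,-1.2],"turn":0,"jaw":1},
    {"delta_pos":[1.9,0,-1.2],"turn":0,"jaw":1},
    {"delta_pos":[1.9,0,-1.2],"turn":0,"jaw":1},
    {"delta_pos":[1.9,0,-1.2],"turn":0,"jaw":1},
  ],
)

```text
clock: 20.58
tool_pos: [0.5584, -0.0596, 0.1806]
eef_rot: [0.572, 0.82, 0.0, -0.0]
contact_force: [-0.1, -0.3, -1.3]
opening: 0.269
```

```bash
python3 look.py w28
```

```text
clk 20.58 pos [ 0.5584 -0.0596  0.1806] F tool [-0.24 -0.19  1.3 ] ang 110.25
```

View pics/w28.png

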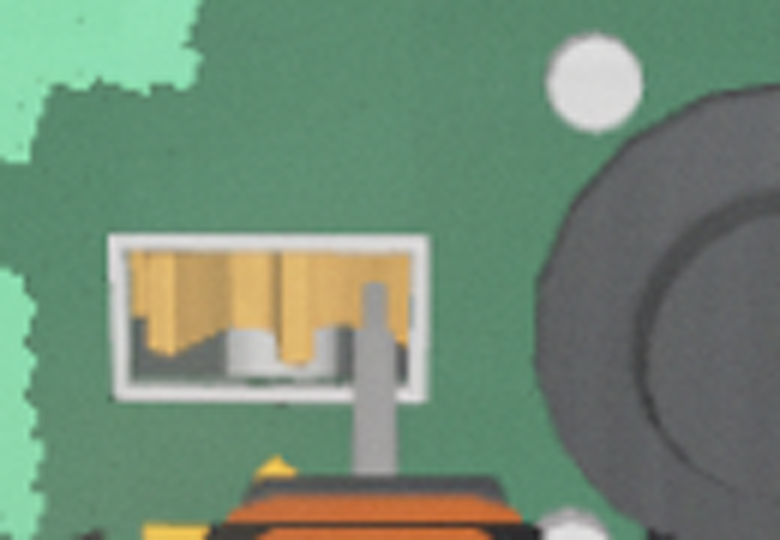

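Call:
send_rows(
  series=[
    {"delta_pos":[-0.2,0,0.3],"turn":0,"jaw":1},
    {"delta_pos":[-0.2,0,0.7],"turn":0,"jaw":1},
    {"delta_pos":[-0.2,0,1],"turn":0,"jaw":1},
    {"delta_pos":[-0.2,0,1.2],"turn":0,"jaw":1},
    {"delta_pos":[-0.3,0,1.2],"turn":0,"jaw":1},
    {"delta_pos":[-0.4,0,1.2],"turn":0,"jaw":1},
    {"delta_pos":[-0.5,0,1.2],"turn":0,"jaw":1},
  ],
)

```text
clock: 21.22
tool_pos: [0.5601, -0.065, 0.1685]
eef_rot: [0.573, 0.82, 0.0, -0.001]
contact_force: [-0.5, 3.1, -0.9]
opening: 0.268
```

Call:
send_rows(
  series=[
    {"delta_pos":[-0.1,0,0],"turn":0,"jaw":1},
    {"delta_pos":[-0.2,0,0],"turn":0,"jaw":1},
    {"delta_pos":[-0.3,0,0],"turn":0,"jaw":1},
  ],
)

```text
clock: 21.47
tool_pos: [0.5609, -0.067, 0.1687]
eef_rot: [0.572, 0.82, 0.0, -0.001]
contact_force: [-1.7, 4.0, 0.7]
opening: 0.269
```

```bash
python3 look.py w29
```

```text
clk 21.47 pos [ 0.5609 -0.067   0.1687] F tool [ 4.31 -0.26 -0.72] ang 110.19
```

View pics/w29.png

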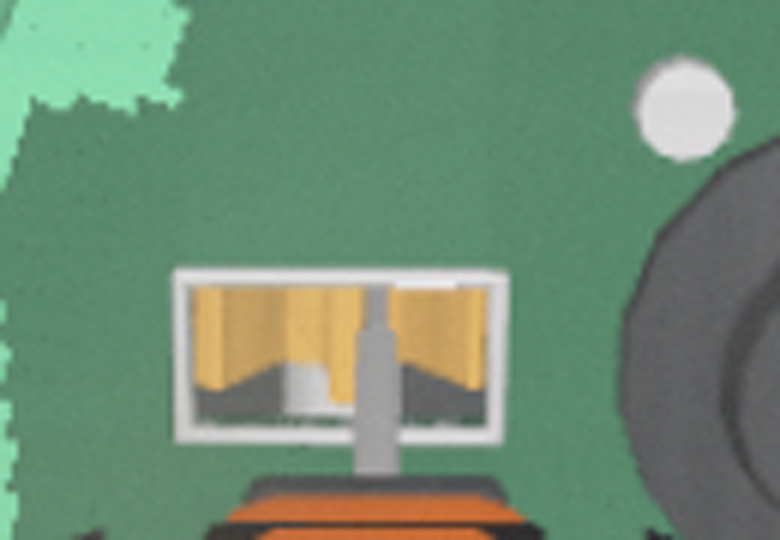

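Call:
send_rows(
  series=[
    {"delta_pos":[-0.08,0,0],"turn":0,"jaw":1},
    {"delta_pos":[-0.16,0,0],"turn":0,"jaw":1},
    {"delta_pos":[-0.24,0,0],"turn":0,"jaw":1},
    {"delta_pos":[-0.24,0,0],"turn":0,"jaw":1},
  ],
)

```text
clock: 21.85
tool_pos: [0.5622, -0.0706, 0.1687]
eef_rot: [0.573, 0.82, 0.0, 0.0]
contact_force: [-2.0, 4.3, 0.9]
opening: 0.264
```

```bash
python3 look.py w30
```

```text
clk 21.85 pos [ 0.5622 -0.0706  0.1687] F tool [ 4.74 -0.42 -0.93] ang 110.13
```

View pics/w30.png

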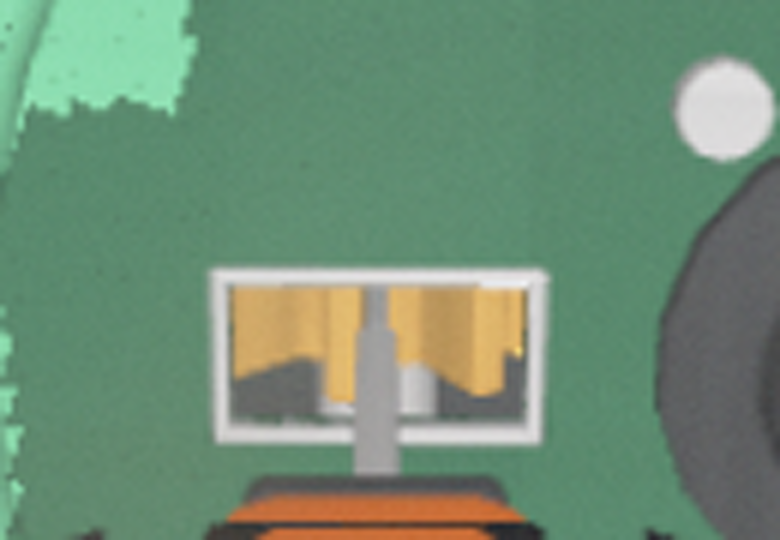

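Call:
send_rows(
  series=[
    {"delta_pos":[0.2,0,0],"turn":0,"jaw":1},
    {"delta_pos":[0.35,0,0],"turn":0,"jaw":1},
    {"delta_pos":[0.35,0,-0.5],"turn":0,"jaw":1},
    {"delta_pos":[0.35,0,-1.5],"turn":0,"jaw":1},
    {"delta_pos":[0.35,0,-3.5],"turn":0,"jaw":1},
    {"delta_pos":[0.35,0,-6],"turn":0,"jaw":1},
    {"delta_pos":[0.35,0,-6.5],"turn":0,"jaw":1},
    {"delta_pos":[0.35,0,-6.5],"turn":0,"jaw":1},
  ],
)

```text
clock: 22.57
tool_pos: [0.5627, -0.0676, 0.236]
eef_rot: [0.573, 0.82, 0.001, 0.002]
contact_force: [0.3, -1.0, -0.8]
opening: 0.269
```

Run:
```python
from look import *
st,P=look("w31")
plan(st,[.4485,-.2660,.232],77.1)
```

```text
clk 22.57 pos [ 0.5627 -0.0676  0.236 ] F tool [-1.03 -0.05  0.77] ang 110.09
clk 22.57 delta cm [-14.7  -17.54   0.35] jaw ang 110.09 turn 32.99 F [ 0.31 -0.98 -0.77] open 0.269 pos [ 0.5627 -0.0676  0.236 ]
```

View pics/w31.png

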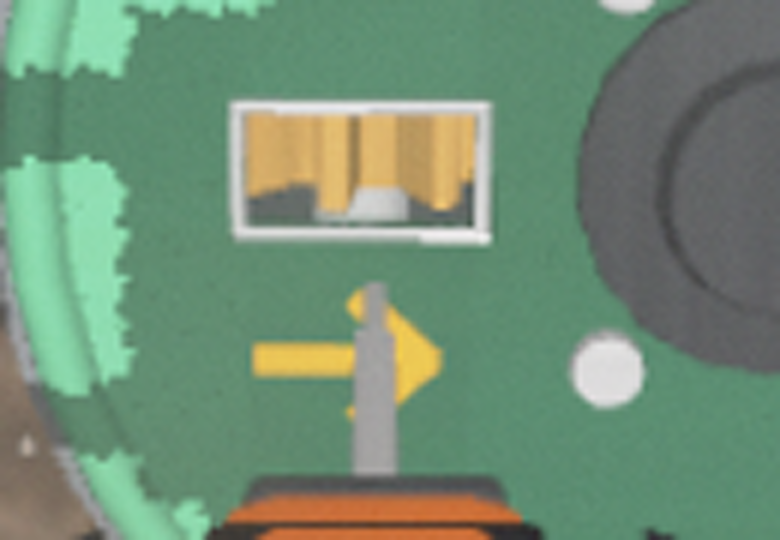

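Call:
send_rows(
  series=[
    {"delta_pos":[-14.7,-17.5,0],"turn":33,"jaw":1},
    {"delta_pos":[-14.7,-17.5,0],"turn":33,"jaw":1},
    {"delta_pos":[-14.7,-17.5,0],"turn":33,"jaw":1},
    {"delta_pos":[-14.7,-17.5,0],"turn":33,"jaw":1},
    {"delta_pos":[-14.7,-17.5,0],"turn":33,"jaw":1},
    {"delta_pos":[-14.7,-17.5,0],"turn":33,"jaw":1},
    {"delta_pos":[-14.7,-17.5,0],"turn":33,"jaw":1},
    {"delta_pos":[-14.7,-17.5,0],"turn":33,"jaw":1},
  ],
)

```text
clock: 23.28
tool_pos: [0.4458, -0.2666, 0.2326]
eef_rot: [0.783, 0.622, -0.001, -0.001]
contact_force: [1.0, 0.5, -1.1]
opening: 0.27
```

Call:
send_rows(
  series=[
    {"delta_pos":[0,0,0],"turn":0,"jaw":1},
    {"delta_pos":[0,0,0],"turn":0,"jaw":1},
    {"delta_pos":[0,0,0],"turn":0,"jaw":1},
  ],
)

```text
clock: 23.53
tool_pos: [0.4481, -0.2639, 0.2334]
eef_rot: [0.781, 0.625, 0.0, -0.0]
contact_force: [0.0, -0.4, -0.7]
opening: 0.268
```

Run:
```python
from look import *
st,P=look("w32")
plan(st,[.4485,-.2660,.232],77.1)
```

```text
clk 23.53 pos [ 0.4481 -0.2639  0.2334] F tool [-0.39  0.11  0.74] ang 77.31
clk 23.53 delta cm [-0.2   0.09  0.14] jaw ang 77.31 turn 0.21 F [ 0.02 -0.4  -0.74] open 0.268 pos [ 0.4481 -0.2639  0.2334]
```

View pics/w32.png

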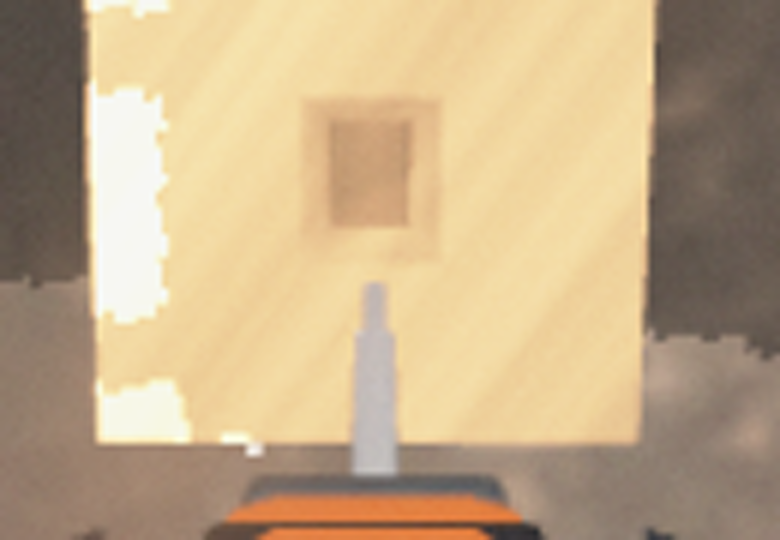

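Run:
```python
from look import *
st=r.get_state();P=vision.camera_params("wrist")
print([slotrel(P,st,px(q),.08).round(2) for q in [(302,98),(441,98),(441,262),(302,262),(371.5,180)]])
R=Ro.from_quat(st["eef_rot"]).as_matrix()
print((projw(P,st["tool_pos"]+R@[0,-.0045,.0905])-[260,200])*6)
print([slotrel(P,st,px(q),.08).round(2) for q in [(95,442),(640,442)]])
```

```text
[array([-1.03, -1.02, 15.34]), array([ 0.81, -1.02, 15.35]), array([ 0.83,  1.25, 15.35]), array([-1.05,  1.25, 15.34]), array([-0.11,  0.11, 15.34])]
[377.75250257 278.54065629]
[array([-3.96,  3.87, 15.34]), array([ 3.63,  3.87, 15.35])]
```

Call:
send_rows(
  series=[
    {"delta_pos":[-0.08,0.07,1.5],"turn":0.1,"jaw":1},
    {"delta_pos":[-0.08,0.07,3],"turn":0.1,"jaw":1},
    {"delta_pos":[-0.08,0.07,4.5],"turn":0.1,"jaw":1},
    {"delta_pos":[-0.08,0.07,5.2],"turn":0.1,"jaw":1},
    {"delta_pos":[-0.08,0.07,5.2],"turn":0.1,"jaw":1},
    {"delta_pos":[-0.08,0.07,5.2],"turn":0.1,"jaw":1},
  ],
)

```text
clock: 24.08
tool_pos: [0.4481, -0.2659, 0.1816]
eef_rot: [0.782, 0.623, 0.0, -0.0]
contact_force: [0.3, -0.0, -1.4]
opening: 0.269
```

Run:
```python
from look import *
st,P=look("w33")
R=Ro.from_quat(st["eef_rot"]).as_matrix()
print((projw(P,st["tool_pos"]+R@[0,-.0045,.0905])-[260,200])*6)
im=vision.snapshot("side");cv2.imwrite("pics/s33.png",cv2.resize(im[200:350,260:400],(0,0),fx=4,fy=4))
```

```text
clk 24.08 pos [ 0.4481 -0.2659  0.1816] F tool [0.03 0.32 1.4 ] ang 77.09
[377.50421623 278.14274708]
```

View pics/w33.png

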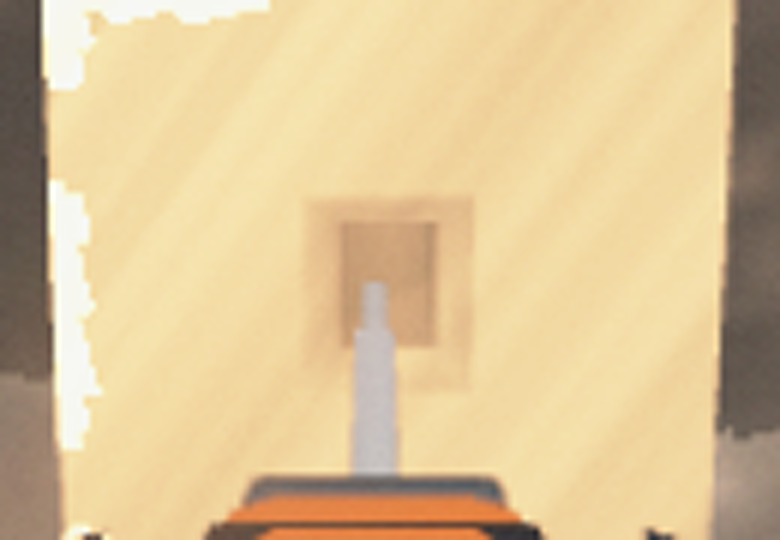

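View pics/s33.png

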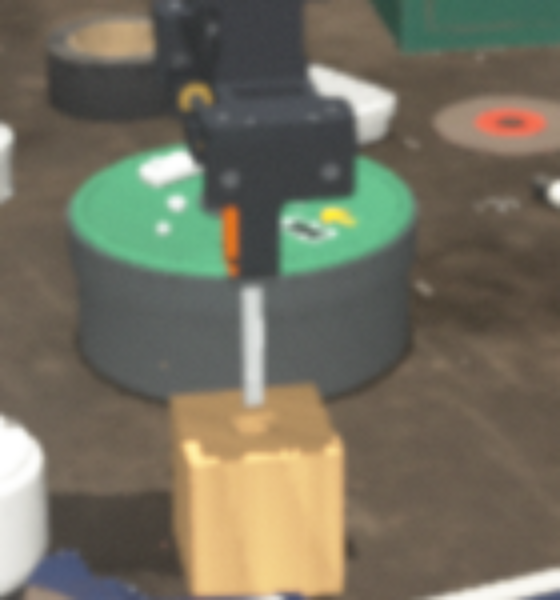

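Run:
```python
from look import *
st=r.get_state();P=vision.camera_params("wrist")
print([slotrel(P,st,px(q),.08).round(2) for q in [(305,198),(473,198),(473,391),(305,391),(389,294.5)]],st["tool_pos"])
```

```text
[array([-0.83, -1.04, 10.23]), array([ 1.02, -1.04, 10.23]), array([ 1.05,  1.23, 10.23]), array([-0.85,  1.23, 10.23]), array([ 0.1 ,  0.08, 10.23])] [ 0.44847717 -0.26637895  0.18232019]
```

Call:
send_rows(
  series=[
    {"delta_pos":[0.13,0.05,0],"turn":0,"jaw":1},
    {"delta_pos":[0.13,0.05,0.5],"turn":0,"jaw":1},
    {"delta_pos":[0.13,0.05,1],"turn":0,"jaw":1},
    {"delta_pos":[0.13,0.05,1.5],"turn":0,"jaw":1},
    {"delta_pos":[0.13,0.05,2],"turn":0,"jaw":1},
    {"delta_pos":[0.13,0.05,2],"turn":0,"jaw":1},
  ],
)

```text
clock: 24.68
tool_pos: [0.4479, -0.2649, 0.1604]
eef_rot: [0.782, 0.623, -0.0, -0.001]
contact_force: [-0.1, 0.2, -2.1]
opening: 0.267
```

Run:
```python
from look import *
look("w34")
```

```text
clk 24.68 pos [ 0.4479 -0.2649  0.1604] F tool [ 0.21 -0.15  2.05] ang 77.04
```

View pics/w34.png

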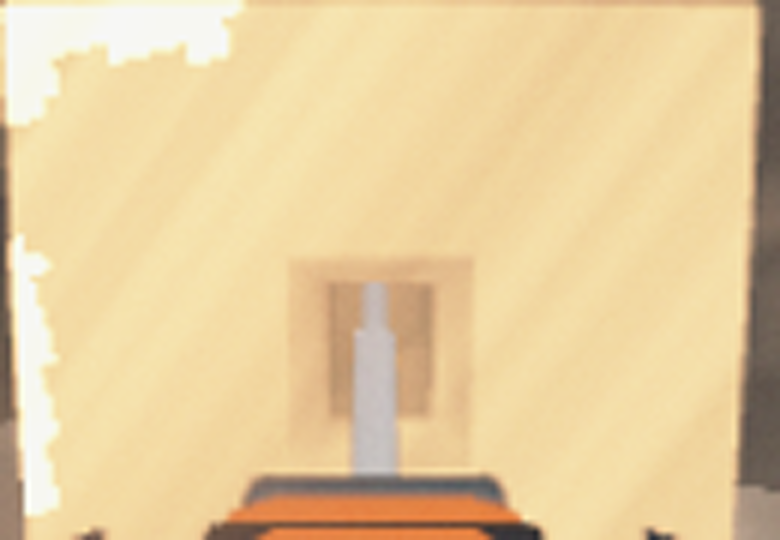

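Call:
send_rows(
  series=[
    {"delta_pos":[0.05,0,0.7],"turn":0,"jaw":1},
    {"delta_pos":[0.05,0,1.4],"turn":0,"jaw":1},
    {"delta_pos":[0.05,0,2.1],"turn":0,"jaw":1},
    {"delta_pos":[0.05,0,2.8],"turn":0,"jaw":1},
  ],
)

```text
clock: 25.07
tool_pos: [0.4486, -0.2646, 0.1328]
eef_rot: [0.782, 0.623, -0.0, -0.0]
contact_force: [-0.6, 0.2, -1.7]
opening: 0.265
```

Call:
send_rows(
  series=[
    {"delta_pos":[0,0,0.7],"turn":0,"jaw":1},
    {"delta_pos":[0,0,1.4],"turn":0,"jaw":1},
    {"delta_pos":[0,0,2.1],"turn":0,"jaw":1},
    {"delta_pos":[0,0,2.5],"turn":0,"jaw":1},
    {"delta_pos":[0,0,2.5],"turn":0,"jaw":1},
  ],
)

```text
clock: 25.48
tool_pos: [0.4482, -0.2644, 0.1076]
eef_rot: [0.782, 0.623, -0.0, -0.001]
contact_force: [-0.4, -0.9, -1.4]
opening: 0.272
```

Run:
```python
from look import *
look("w35")
```

```text
clk 25.48 pos [ 0.4482 -0.2644  0.1076] F tool [-0.94 -0.18  1.35] ang 77.05
```

View pics/w35.png

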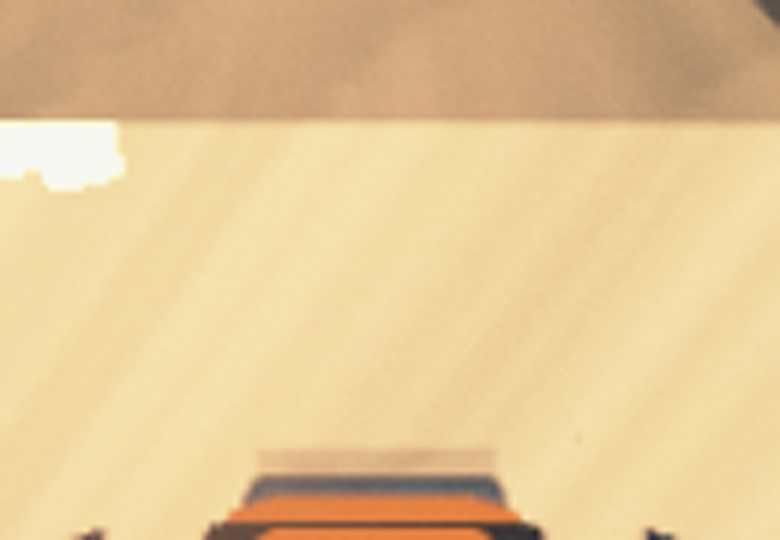

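Almost down. I'll lower it gently until the collar touches.

Call:
send_rows(
  series=[
    {"delta_pos":[0,0,0.2],"turn":0,"jaw":1},
    {"delta_pos":[0,0,0.4],"turn":0,"jaw":1},
    {"delta_pos":[0,0,0.5],"turn":0,"jaw":1},
    {"delta_pos":[0,0,0.5],"turn":0,"jaw":1},
  ],
)

```text
clock: 25.87
tool_pos: [0.4487, -0.2647, 0.1036]
eef_rot: [0.782, 0.623, 0.0, -0.0]
contact_force: [0.2, 0.2, -0.8]
opening: 0.268
```

Call:
send_rows(
  series=[
    {"delta_pos":[0,0,0.1],"turn":0,"jaw":1},
    {"delta_pos":[0,0,0.15],"turn":0,"jaw":1},
    {"delta_pos":[0,0,0.15],"turn":0,"jaw":1},
  ],
)

```text
clock: 26.12
tool_pos: [0.4488, -0.2648, 0.1025]
eef_rot: [0.782, 0.623, 0.0, 0.0]
contact_force: [-0.5, 0.2, 3.9]
opening: 0.266
```

Run:
```python
from look import *
look("w36")
```

```text
clk 26.12 pos [ 0.4488 -0.2648  0.1025] F tool [ 0.06 -0.53 -3.92] ang 77.03
```

View pics/w36.png

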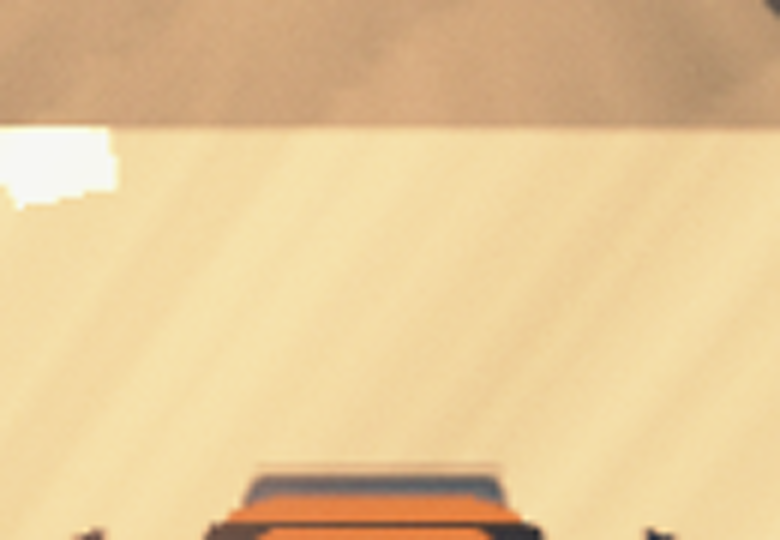

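Call:
send_rows(
  series=[
    {"delta_pos":[0,0,0],"turn":0,"jaw":0.68},
    {"delta_pos":[0,0,0],"turn":0,"jaw":0.6},
    {"delta_pos":[0,0,0],"turn":0,"jaw":0.5},
    {"delta_pos":[0,0,0],"turn":0,"jaw":0.4},
    {"delta_pos":[0,0,0],"turn":0,"jaw":0.4},
  ],
  force=20,
)

```text
clock: 26.58
tool_pos: [0.4487, -0.2647, 0.102]
eef_rot: [0.782, 0.623, 0.0, -0.0]
contact_force: [-0.4, -0.3, 0.1]
opening: 0.585
```

Call:
send_rows(
  series=[
    {"delta_pos":[0,0,-1],"turn":0,"jaw":0.3},
    {"delta_pos":[0,0,-3],"turn":0,"jaw":0.3},
    {"delta_pos":[0,0,-6],"turn":0,"jaw":0.3},
    {"delta_pos":[0,0,-9],"turn":0,"jaw":0.3},
    {"delta_pos":[0,0,-12],"turn":0,"jaw":0.3},
    {"delta_pos":[0,0,-14],"turn":0,"jaw":0.3},
    {"delta_pos":[0,0,-14],"turn":0,"jaw":0.3},
  ],
)

```text
clock: 27.17
tool_pos: [0.4509, -0.2657, 0.2469]
eef_rot: [0.783, 0.623, 0.002, 0.004]
contact_force: [1.1, -0.5, 0.3]
opening: 0.702
```

Run:
```python
from look import *
print(r.get_state()["clock"],r.get_state()["opening"],r.get_state()["contact_force"],r.get_state()["tool_pos"])
im=vision.snapshot("side");cv2.imwrite("pics/s40.png",cv2.resize(im[150:350,200:450],(0,0),fx=3,fy=3))
im=vision.snapshot("wrist");cv2.imwrite("pics/w40.png",im)
im=vision.snapshot("top");cv2.imwrite("pics/t40.png",im)
```

```text
27.1667 0.7024525097255481 [ 1.1095365  -0.45731144  0.29277741] [ 0.45088966 -0.26572585  0.24686122]
```

View pics/s40.png

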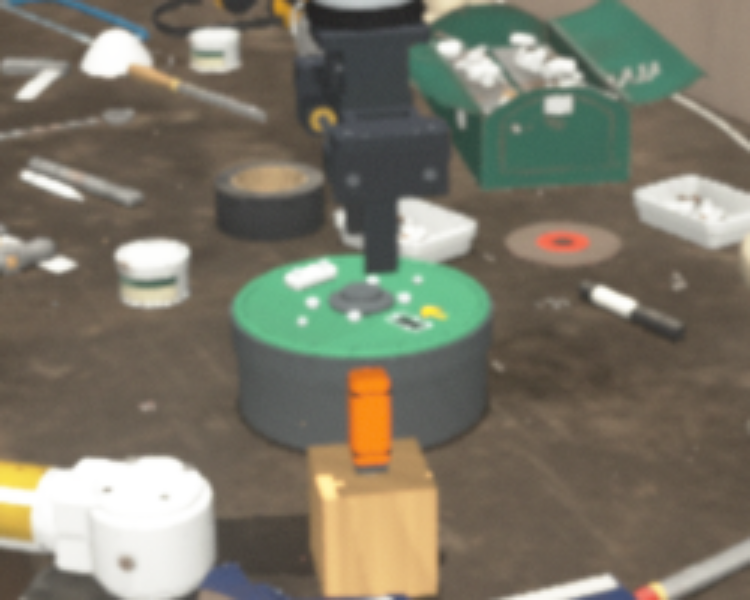

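View pics/w40.png

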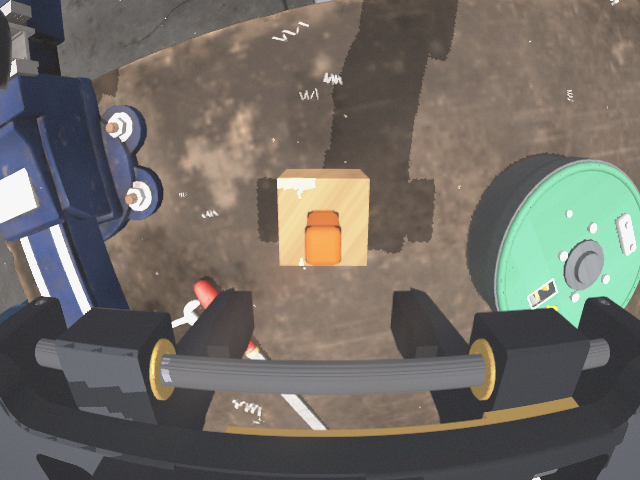

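View pics/t40.png

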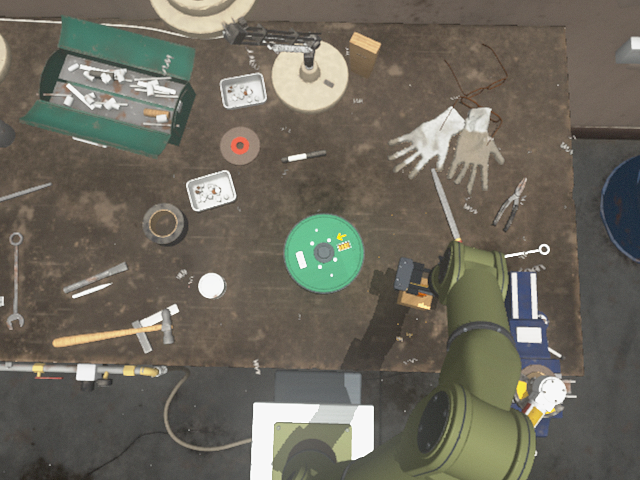

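Run:
```python
from plant import r,order
print(r.get_state()["qd"].round(3)); print(order.finish_job())
```

```text
[-0.004  0.026  0.005  0.012  0.    -0.003 -0.002]
the job is handed in; nothing more can be done
None
```

The star wheel was levered round until the shoes bound, backed off by one tooth, and the tool hung back in its stand. I handed the job in at about 27 s, well inside the 72 s limit.

- **Taking up:** four levering strokes in the arrow's direction turned the wheel about 120° (3.3 teeth). The turning load was 4–5 N. At the end the wheel stopped: about 2.5 mm more commanded travel moved the blade only about 0.5 mm while the force rose to 8.7 N. I took that as bound. No force reading during the levering went above that.
- **Backing off:** two strokes the other way. The picture at the end of the back-off showed teeth at −3.5 and +11.65 mm from the slot's centre. At the bind they were at −3.3 and +11.7 mm, so the wheel is one tooth back. A second picture, with the blade out of the slot, read −3.8 and +11.5 mm, which agrees to within about 1° of the 36° step.
- **Tool:** it touched down in the stand at the same height I took it from (TCP at z = 0.1025 m, about 4 N). After release the side and wrist pictures show it upright with its collar on the block.
- **Tin and file:** neither was touched. The tin is in the same place as at the start. The arm partly hides the file in the last top picture, but what shows of it is in place.

The wheel angles come from the wrist camera and are good to about 1–2°. No check failed.

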